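# Set out the stirring place for the next group

## Task

Set out this stirring place for the next group: stand the smaller beaker in the middle of the stirrer's round plate and cover it with the watch glass, centred and hollow side up; stand the conical flask in the middle of the white tile. Stand the measuring cylinder on the bench midway between the stirrer and the tile, in line with their centres, and the amber reagent bottle on the bench straight behind the cylinder, on its side away from the robot, with a gap of about 3 cm between their bases. Leave the larger beaker, the wash bottle and the porcelain basin where they are, and knock nothing over.

Things in the scene. Friction and masses are not known exactly. Their poses are not given: they have to be found in the camera images.
- stirrer: compact magnetic stirrer, fixed: white box 130 mm wide (y -65 to 65), 140 mm deep (x -75 to 65), a round steel plate of 120 mm diameter on top, its surface 60 mm above the bench; panel and knob on the front (to x = -91 mm). Origin: on the bench below the plate centre; z up, x from front to back (away from the robot). Left or right of the tile, centres 275 to 285 mm apart
- tile: flat white glazed titration tile, 150 x 150 mm, 8 mm thick, fixed to the bench beside the stirrer, square to it. Origin: centre of its underside (on the bench). z up, x away from the robot, along the stirrer's x
- beaker: the smaller of the two beakers: open glass beaker, 50 mm outside diameter, straight sided, 70 mm high, wall 3 mm, loose, 56 to 88 g. Origin: centre of its underside; z up
- watch_glass: watch glass: shallow round glass dish, 65 mm diameter, 11 mm high, convex below, hollow above; rim 4 mm thick, 7 to 11 mm above the lowest point. Lies hollow side up. Laid centrally on the smaller beaker its lowest point sits about 3.5 mm below the beaker's rim. Loose, 28 to 44 g. Origin: lowest point, centre of the underside; z up, out of the hollow side
- flask: conical (Erlenmeyer) glass flask, 105 mm high: base 66 mm diameter, cone narrowing to a straight neck of 32 mm diameter from 72 to 100 mm height, rim 37 mm diameter at the top. Loose, 72 to 113 g. Origin: centre of its underside; z up
- cylinder: glass measuring cylinder, 160 mm high: upright tube of 24 mm diameter on a grey plastic hexagonal foot about 50 mm across and 13 mm high. Loose, 64 to 100 g. Origin: centre of its underside; z up
- bottle: round amber glass reagent bottle, 120 mm high: body 56 mm diameter up to 72 mm height, shoulder, then a white ribbed screw cap of 36 mm diameter from 98 mm height to the top. Loose, 128 to 200 g. Origin: centre of its underside; z up
- big_beaker: the larger beaker, not part of the job: open glass beaker, 70 mm diameter, 95 mm high, loose, standing among the others. Origin: centre of its underside; z up
- wash_bottle: white plastic wash bottle with green cap and bent spout, 64 mm diameter, 180 mm high, loose, at the back left; not part of the job. Origin: centre of its underside; z up
- basin: porcelain evaporating basin, 84 mm diameter, 34 mm high, loose, at the back right; not part of the job. Origin: centre of its underside; z up
Mind the look-alikes: they are no part of the job. What is shaped like the stirrer but red is not meant. What is shaped like the cylinder but yellow is not meant.

How it is judged:
By the outcome, as a careful person would: the job done as asked, in the order asked, and still so for the second after the job is handed in, with the robot touching nothing.
It also fails if it takes over 136 s, if anything falls off the work surface, if the arm or the gripper's body presses on something with over 40 N, if the wrist force passes 120 N, or if a joint passes its speed limit or range.

## Robot

A 6-joint arm with a two-finger parallel gripper is mounted at the origin on the work surface. World frame = base frame: x ahead of the robot, y to its left, z up, the work surface at z = 0. Lengths are in m, angles in rad, forces in N, time in s.
With the tool pointing down it reaches from about 0.35 to 0.875 m from the base axis. Payload 15.5 kg.
Tool frame: the origin (TCP) lies midway between the tips of the shut fingers; the grasp point (between the pads) lies env.hold_point_z behind it (env.hold_point_z is the distance from the TCP to the grasp point, in m); z points along the fingers, y is the direction in which the jaws open and shut (so a half turn about z gives the same grasp; the last joint's range is limited). The gripper opens to 85 mm and grips with 20 to 120 N. Pads are 22 mm wide; open, the fingers measure 114 mm over their backs; the gripper's body (76 mm by 85 mm) begins 54 mm behind the grasp point. The pads swing forward as they close: fully open they stand 13 mm farther back than shut.
Start: joints at [-1.367, 0.494, 1.345, -0, 1.302, -0.096], TCP at [0.185, -0.597, 0.231] pointing down, gripper open.
Joint ranges: [-2.91, 2.91], [-0.82, 2.16], [0.22, 2.67], [-1.22, 4.37], [0.12, 2.79], [-3.08, 3.08]. Speed limits (rad/s): [1.89, 1.89, 2.57, 3.01, 3.01, 3.01].

## Interface

Orientations are given as a unit quaternion [w, x, y, z].
In Python, from rig import env, snapshot, calibration, workorder, regions_of, spot_point gives the robot as it stands. The module is installed in compiled form; this text tells all that it offers.
- The arm moves only by the tool play_rows, never from a script. Its argument "moves" is a list of rows, each an object with "delta_pos": the shift along the tool's x, y, z as a fraction of full scale, a list of three; "turn": the turn, a rotation vector about the tool's x, y, z as a fraction of full scale, a list of three; "gripper": the closure, from -1 (fully open) to 1 (shut), so that 0 is half open. In form: [{"delta_pos": [tx, ty, tz], "turn": [rx, ry, rz], "gripper": gripper}, ...]. A call has 1 to 10 rows; each row is the pose to reach, as a shift and turn from the pose commanded when the call began, along the tool's axes at that moment; what a row does not reach only later rows make up. Full scale, the value 1, is 0.12 m for a shift and pi/2 rad for a turn. A row lasts 1/8 s, in which the tool goes at most 62.5 mm and 10.7 degrees, less where a joint would pass 70% of its speed; a pose out of reach is approached as far as the arm can. A call with a number of a shift or a turn outside -1 to 1 is refused whole. A call with a gripper value outside its range is refused whole. The fingers move at their own pace and stop on an object; "force" is the grip in N (left out, the last holds). Time passes only in rows, so rows that repeat a pose let the fingers close. It gives the time, the measured TCP pose, the force and the opening at its end, in the units of the state.
- env.observe(): the state, without advancing time (a new reading comes with each control period).
- snapshot(name): name is "side" or "top" or "wrist"; returns (picture, depth): 480x640x3 uint8, blue, green, red; 480x640 float32, m along the optical axis (not along the pixel's ray), 0 where there is no reading.
- calibration(name): a dict with "K" (3x3 intrinsics, pixels), "eye" and "rotation" of the camera in the world. Camera axes: x right, y down, z forward; pixel columns grow to the right and rows downward; lengths in m; the calibration is good to about 2 mm. A picture is of the moment at which its call begins: read the wrist's pose just before it. calibration takes no time and is no camera call; for the wrist camera it gives the pose at the moment of the call.
- workorder.hand_in(): hands the job in, once; it reports no verdict.
Trained networks look in the newest picture that a camera, given by its name, has taken for a name from the list of things; names that differ only in an ending like _2 or _b are one class to them, and where a whole thing is asked for, a point or a joint stands for the part that bears it (a point fixed in the world has none). Each returns a list of dicts, best first, with "conf" (0 to 1); they miss things now and then, are a little off and sometimes report something else, mostly with a low value. They report only what shows in the picture. A call takes as long as a camera call. They do not tell look-alikes from the thing itself.
- regions_of(camera, label): "region" (480x640 bool, what is visible of it) and "bbox" ([left, top, right, bottom] as shares, 0 to 1, of the picture: columns of its width, rows of its height, round what is visible of it).
- spot_point(camera, label): "position" ([column, row] as shares, 0 to 1, of the picture: columns of its width, rows of its height: a listed point, or the origin of a listed thing).
The state is a dict: "clock": time; "joints": joint angles; "qvel": joint speeds; "effort": joint torques, N m; "position": TCP position; "orientation": TCP orientation; "force": force on the tool from outside, world axes, zero at the start; "torque": the same for the moment, N m; "gripper_width": finger opening in m.
Only numpy, scipy, OpenCV 4.12 (cv2) and the standard library are available. Lean on these libraries where they do the work, as an engineer would, in place of code of your own. Each camera call takes 0.05 s, during which the arm holds its last target.

## Working session

There is one attempt and no reset: what is moved stays moved. The work goes in short steps, Python scripts to look and compute and a tool call to move; the robot and the scene stay as the last step left them, time stands still between calls to the robot, and variables do not carry over. Pictures are saved under pics/ and viewed, and the job is handed in when it is done.

Besides the shell and the picture viewer there is one more tool, called after "Call:" as name(argument=value, ...) on one line, values as JSON. play_rows: Moves the arm, as the interface text tells. Its arguments: {"type":"object","properties":{"moves":{"type":"array"},"force":{"type":"number"}},"required":["moves"]}

```bash
mkdir -p pics; ls
python3 - <<'E'
from rig import env, snapshot, calibration
import cv2, numpy as np
s=env.observe(); print({k:np.round(v,3).tolist() for k,v in s.items()}, env.hold_point_z)
for n in ["side","top","wrist"]:
    c=calibration(n); print(n,np.round(c["K"],1).tolist(),np.round(c["eye"],3),np.round(c["rotation"],3).tolist())
    p,d=snapshot(n); cv2.imwrite(f"pics/{n}0.png",p); np.save(f"pics/{n}0.npy",d)
E
```

```text
pics
{'clock': 0.0, 'joints': [-1.366, 0.494, 1.346, -0.0, 1.302, -0.096], 'qvel': [0.0, 0.0, -0.0, 0.001, 0.001, 0.0], 'effort': [0.004, -88.217, -38.386, -0.0, 0.01, 0.0], 'position': [0.185, -0.597, 0.231], 'orientation': [-0.001, 0.989, 0.149, -0.0], 'force': [-0.834, 0.62, 0.344], 'torque': [0.033, -0.008, 0.011], 'gripper_width': 0.085} 0.0187
side [[470.1, 0.0, 320.8], [0.0, 470.1, 239.0], [0.0, 0.0, 1.0]] [0.225 0.584 0.685] [0.078, -0.184, 0.907, -0.37]
top [[543.8, 0.0, 310.2], [0.0, 543.8, 236.6], [0.0, 0.0, 1.0]] [0.322 0.017 1.089] [-0.048, 0.713, -0.696, 0.064]
wrist [[429.0, 0.0, 332.9], [0.0, 429.0, 235.3], [0.0, 0.0, 1.0]] [ 0.253 -0.576  0.374] [0.115, 0.797, -0.587, -0.086]
```

View pics/top0.png

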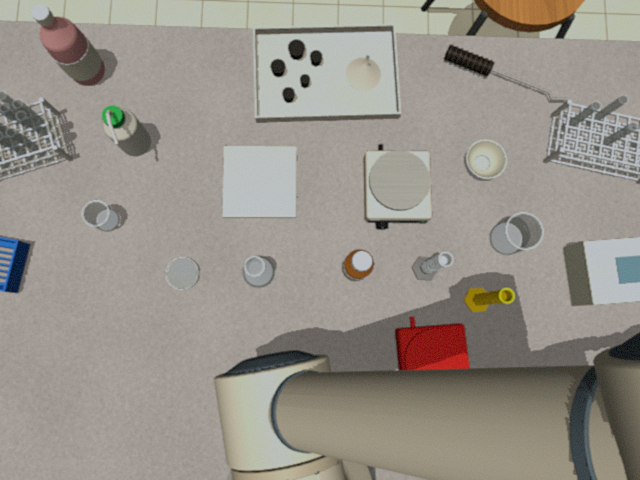

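View pics/side0.png

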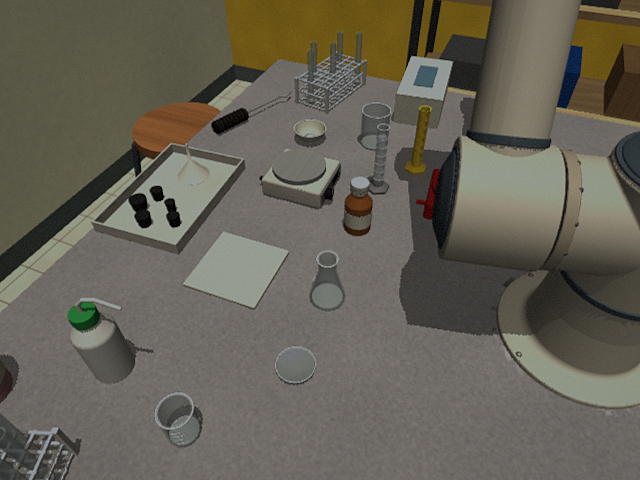

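```bash
cat > h.py <<'E'
from rig import env, snapshot, calibration, workorder, regions_of, spot_point
import cv2, numpy as np
from scipy.spatial.transform import Rotation as R
def rot(q): return R.from_quat([q[1],q[2],q[3],q[0]])
def ray_at_z(c,u,v,z):
    d=rot(c["rotation"]).apply(np.linalg.inv(c["K"])@np.array([u,v,1.0])) 
    e=np.array(c["eye"]); return e+d*(z-e[2])/d[2]
def proj(c,P):
    p=rot(c["rotation"]).inv().apply(np.atleast_2d(P)-c["eye"]); q=p@np.array(c["K"]).T; return q[:,:2]/q[:,2:]
def cloud(c,d):
    v,u=np.mgrid[0:480,0:640]; P=np.stack([u,v,np.ones_like(u)],-1).reshape(-1,3)@np.linalg.inv(c["K"]).T
    P=P*d.reshape(-1,1); return (rot(c["rotation"]).apply(P)+c["eye"]).reshape(480,640,3)
E
python3 - <<'E'
from h import *
for n in ["top","side"]:
    c=calibration(n); p,d=snapshot(n); W=cloud(c,d); vis=p.copy()
    for l in "stirrer tile beaker watch_glass flask cylinder bottle big_beaker wash_bottle basin".split():
        rs=regions_of(n,l); sp=spot_point(n,l)
        for r in rs[:3]:
            m=r["region"]; q=W[m&(d>0)]; 
            print(n,l,"R",round(r["conf"],2),(np.array(r["bbox"])*[640,480,640,480]).round().tolist(),m.sum(),"med",np.median(q,0).round(3),"zmax",np.percentile(q[:,2],[2,98]).round(3))
        for s in sp[:3]:
            u=np.array(s["position"])*[640,480]; print("   pt",round(s["conf"],2),u.round(1),ray_at_z(c,*u,0).round(4)[:2])
    print(env.observe()["clock"])
E
```

```text
top stirrer R 0.56 [361.0, 145.0, 434.0, 227.0] 4933 med [ 0.589 -0.17   0.059] zmax [0.023 0.064]
top stirrer R 0.56 [396.0, 315.0, 468.0, 370.0] 3194 med [ 0.284 -0.236  0.056] zmax [0.015 0.06 ]
   pt 0.71 [429.1 358.1] [ 0.2598 -0.2445]
   pt 0.69 [395.7 183.8] [ 0.611  -0.1796]
top tile R 0.96 [223.0, 144.0, 298.0, 217.0] 5343 med [0.605 0.101 0.009] zmax [0.004 0.013]
   pt 0.73 [260.8 180.2] [0.6109 0.0991]
   pt 0.21 [109.3 220.6] [0.5182 0.4014]
top beaker R 0.62 [83.0, 200.0, 119.0, 230.0] 934 med [0.522 0.41  0.04 ] zmax [0.    0.074]
   pt 0.72 [109.2 222.4] [0.5146 0.4013]
top watch_glass R 0.92 [167.0, 257.0, 199.0, 290.0] 861 med [0.416 0.248 0.008] zmax [0.002 0.014]
   pt 0.94 [180.6 273.1] [0.4155 0.2518]
   pt 0.52 [257.9 272. ] [0.4214 0.098 ]
top flask R 0.64 [238.0, 253.0, 277.0, 286.0] 884 med [0.419 0.095 0.035] zmax [0.001 0.108]
   pt 0.89 [254.9 273.1] [0.4191 0.1039]
top cylinder R 0.96 [412.0, 250.0, 454.0, 279.0] 717 med [ 0.434 -0.23   0.064] zmax [0.004 0.162]
top cylinder R 0.86 [467.0, 288.0, 511.0, 316.0] 803 med [ 0.376 -0.332  0.063] zmax [0.005 0
[... 2092 characters left out ...]
, 374.0, 240.0] 1322 med [ 0.432 -0.077  0.07 ] zmax [0.003 0.12 ]
side bottle R 0.37 [309.0, 251.0, 345.0, 313.0] 1543 med [0.419 0.114 0.049] zmax [0.003 0.105]
   pt 0.63 [357.8 226. ] [ 0.4357 -0.0986]
side big_beaker R 0.64 [361.0, 104.0, 393.0, 149.0] 971 med [ 0.508 -0.374  0.07 ] zmax [0.003 0.094]
   pt 0.85 [373.4 146.1] [ 0.4987 -0.3881]
side wash_bottle R 0.68 [69.0, 299.0, 135.0, 387.0] 3774 med [0.667 0.37  0.102] zmax [0.003 0.178]
side wash_bottle R 0.54 [361.0, 104.0, 391.0, 149.0] 946 med [ 0.508 -0.374  0.07 ] zmax [0.005 0.094]
side basin R 0.95 [292.0, 120.0, 325.0, 143.0] 639 med [ 0.667 -0.371  0.019] zmax [-0.003  0.033]
   pt 0.78 [307.4 138.5] [ 0.6671 -0.3551]
2.25
```

```bash
cat > fit.py <<'E'
from h import *
from scipy.optimize import least_squares
def circ(P,r0=None,rob=0.002):
    if r0 is None:
        f=lambda x: np.hypot(P[:,0]-x[0],P[:,1]-x[1])-x[2]; x0=[*P[:,:2].mean(0),0.03]
    else:
        f=lambda x: np.hypot(P[:,0]-x[0],P[:,1]-x[1])-r0; x0=P[:,:2].mean(0)
    s=least_squares(f,x0,loss="soft_l1",f_scale=rob); return s.x.round(4), np.median(abs(f(s.x))).round(4)
E
python3 - <<'E'
from fit import *
cs={};Ws={};ps={}
for n in ["top","side"]:
    c=calibration(n); p,d=snapshot(n); W=cloud(c,d); W[d<=0]=np.nan; Ws[n]=W; ps[n]=p
def sel(n,cx,cy,r,z0,z1):
    W=Ws[n].reshape(-1,3); 
    return W[(np.hypot(W[:,0]-cx,W[:,1]-cy)<r)&(W[:,2]>z0)&(W[:,2]<z1)]
for name,cx,cy,r,bands in [("beaker",.519,.406,.045,[(.01,.03,.025),(.03,.05,.025),(.05,.064,.025),(.066,.08,.0235)]),
  ("watch",.416,.249,.045,[(.004,.016,None)]),
  ("flask",.419,.099,.045,[(.005,.03,None),(.075,.098,.016),(.1,.115,.0185)]),
  ("cyl",.437,-.236,.04,[(.005,.016,.025),(.03,.08,.012),(.08,.15,.012),(.15,.17,.012)]),
  ("bottle",.432,-.092,.045,[(.01,.07,.028),(.098,.117,.018),(.117,.13,.018)]),
  ("big",.504,-.405,.055,[(.02,.09,.035),(.091,.11,.0335)]),
  ("plate",.605,-.18,.09,[(.052,.075,.06)])]:
    for z0,z1,rr in bands:
        for n in Ws:
            P=sel(n,cx,cy,r,z0,z1)
            if len(P)>15: print(name,(z0,z1),n,len(P),"known",circ(P,rr) if rr else "", "free",circ(P))
# tile and stirrer edges
for n in Ws:
    W=Ws[n].reshape(-1,3)
    for nm,cx,cy,r,z0,z1 in [("tile",.605,.1,.12,.005,.012),("stirrer",.605,-.18,.1,.05,.075)]:
        P=W[(abs(W[:,0]-cx)<r)&(abs(W[:,1]-cy)<r)&(W[:,2]>z0)&(W[:,2]<z1)]
        rc=cv2.minAreaRect((P[:,:2]*1000).astype(np.float32)); print(n,nm,len(P),rc,"medz",np.median(P[:,2]))
top=ps["top"]
a=cv2.resize(top[130:330,60:260],(400,400),interpolation=cv2.INTER_CUBIC);b=cv2.resize(top[130:370,340:560],(400,436),interpolation=cv2.INTER_CUBIC)
o=np.zeros((436,800,3),np.uint8);o[:400,:400]=a;o[:,400:]=b;cv2.imwrite("pics/crop1.png",o)
E
```

```text
beaker (0.01, 0.03) top 176 known (array([0.5192, 0.4024]), np.float64(0.0016)) free (array([0.5192, 0.4024, 0.0234]), np.float64(0.0005))
beaker (0.01, 0.03) side 419 known (array([0.5203, 0.4066]), np.float64(0.0016)) free (array([0.5202, 0.4068, 0.0234]), np.float64(0.0004))
beaker (0.03, 0.05) top 198 known (array([0.519 , 0.4024]), np.float64(0.0016)) free (array([0.5191, 0.4023, 0.0234]), np.float64(0.0005))
beaker (0.03, 0.05) side 489 known (array([0.5202, 0.4065]), np.float64(0.0016)) free (array([0.5202, 0.4067, 0.0234]), np.float64(0.0004))
beaker (0.05, 0.064) top 141 known (array([0.5196, 0.4021]), np.float64(0.0016)) free (array([0.5192, 0.4024, 0.0233]), np.float64(0.0006))
beaker (0.05, 0.064) side 351 known (array([0.52  , 0.4065]), np.float64(0.0017)) free (array([0.5202, 0.4067, 0.0233]), np.float64(0.0005))
beaker (0.066, 0.08) top 210 known (array([0.5196, 0.4033]), np.float64(0.0012)) free (array([0.5196, 0.4033, 0.0238]), np.float64(0.0011))
beaker (0.066, 0.08) side 398 known (array([0.5209, 0.4062]), np.float64(0.0011)) free (array([0.5209, 0.4062, 0.0239]), 
[... 3698 characters left out ...]
 side 1501 known (array([ 0.6068, -0.176 ]), np.float64(0.016)) free (array([ 0.6037, -0.1699,  0.0439]), np.float64(0.0106))
top tile 4956 ((606.4869995117188, 100.3301773071289), (236.2527618408203, 239.36952209472656), 0.15483395755290985) medz 0.00863145406393595
top stirrer 3137 ((597.8504028320312, -175.42074584960938), (134.41793823242188, 124.39226531982422), 1.6161110401153564) medz 0.06038818145175728
side tile 4470 ((608.3751831054688, 103.46096801757812), (151.60702514648438, 151.8172149658203), 1.034961223602295) medz 0.007200690644165286
side stirrer 1541 ((605.2979736328125, -173.13388061523438), (118.73185729980469, 121.1220703125), 43.874969482421875) medz 0.0584885436122462
```

View pics/crop1.png

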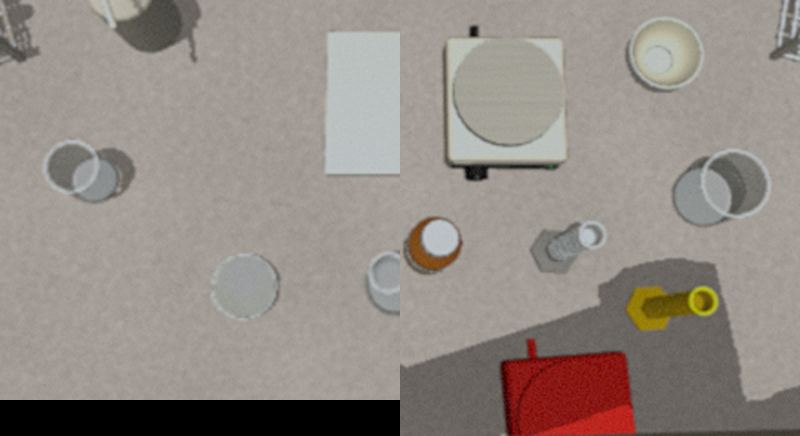

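```bash
cat > fix.py <<'E'
from fit import *
# fixed things in top & side
for n in ["top","side"]:
    c=calibration(n); p,d=snapshot(n)
    def quad(mask,z,nm):
        k=cv2.morphologyEx(mask,cv2.MORPH_OPEN,np.ones((5,5),np.uint8))
        cn=max(cv2.findContours(k,0,1)[0],key=cv2.contourArea)[:,0,:].astype(float)
        W=np.array([ray_at_z(c,u,v,z)[:2] for u,v in cn])*1000
        rc=cv2.minAreaRect(W.astype(np.float32)); 
        # area centroid too
        m=cv2.moments(W.astype(np.float32).reshape(-1,1,2))
        print(n,nm,"rect",np.round(rc[0],1),np.round(rc[1],1),round(rc[2],2),"centroid",round(m["m10"]/m["m00"],1),round(m["m01"]/m["m00"],1))
    t=regions_of(n,"tile")[0]["region"].astype(np.uint8); t=cv2.dilate(t,np.ones((9,9)))
    g=p.min(2); print("tile gray",np.median(g[t>0]))
    quad(((g>(np.median(g[t>0])+135)/2)&(t>0)).astype(np.uint8),.008,"tile")
    s=[r for r in regions_of(n,"stirrer")]
    s=max(s,key=lambda r:np.median(p[r["region"]].min(-1)))["region"].astype(np.uint8); s=cv2.dilate(s,np.ones((9,9)))
    u0,v0,w,h=cv2.boundingRect(s); cr=p[v0:v0+h,u0:u0+w]; cv2.imwrite(f"pics/st_{n}.png",cv2.resize(cr,None,fx=6,fy=6,interpolation=cv2.INTER_CUBIC)); print(u0,v0,w,h)
E
python3 fix.py
```

```text
tile gray 186.0
top tile rect [607.8 102.8] [147.4 148.5] 1.52 centroid 607.6 102.2
359 140 78 93
tile gray 144.0
side tile rect [608.3 103.2] [146.9 145.8] 1.42 centroid 608.3 103.6
256 145 89 67
```

Run:
```python
import cv2,numpy as np
p=cv2.imread("pics/top0.png")
for v in (165,180,195): print(v,[tuple(x) for x in p[v,362:436:2].tolist()])
```

```text
165 [(146, 154, 158), (80, 90, 94), (145, 163, 169), (179, 194, 187), (185, 194, 189), (174, 183, 180), (151, 160, 163), (150, 161, 163), (148, 160, 160), (151, 161, 163), (150, 161, 160), (151, 162, 162), (147, 159, 161), (148, 160, 162), (152, 162, 162), (148, 160, 160), (146, 158, 156), (144, 158, 158), (149, 159, 161), (152, 162, 164), (149, 160, 162), (149, 162, 162), (147, 157, 160), (149, 160, 162), (150, 158, 161), (150, 161, 163), (148, 159, 160), (146, 157, 157), (145, 156, 158), (149, 159, 160), (145, 156, 158), (154, 162, 164), (187, 190, 184), (180, 190, 187), (133, 141, 150), (149, 156, 163), (149, 154, 160)]
180 [(151, 158, 164), (89, 96, 100), (143, 160, 165), (156, 171, 167), (138, 149, 152), (150, 160, 161), (150, 160, 161), (149, 159, 162), (148, 161, 161), (149, 159, 160), (151, 162, 166), (154, 164, 165), (148, 158, 160), (151, 163, 164), (153, 161, 163), (150, 163, 164), (151, 162, 164), (153, 162, 163), (154, 163, 167), (152, 161, 164), (153, 164, 167), (156, 166, 165), (151, 161, 162), (153, 164, 165), (153, 163, 165), (151, 162, 164), (154, 163, 165), (152, 162, 166), (154, 165, 167), (153, 163, 164), (155, 167, 168), (154, 166, 167), (152, 162, 165), (153, 164, 165), (154, 167, 168), (147, 151, 159), (151, 159, 164)]
195 [(149, 157, 163), (91, 103, 108), (129, 145, 150), (180, 191, 187), (193, 193, 188), (172, 172, 167), (115, 126, 124), (152, 162, 165), (151, 163, 165), (152, 162, 163), (154, 164, 163), (154, 164, 167), (153, 163, 165), (153, 163, 165), (151, 162, 162), (154, 163, 166), (151, 162, 164), (152, 163, 165), (152, 163, 166), (155, 167, 166), (156, 168, 170), (151, 162, 165), (157, 166, 169), (155, 163, 166), (153, 165, 167), (155, 166, 167), (152, 165, 164), (155, 165, 168), (156, 166, 169), (155, 168, 171), (155, 167, 168), (152, 164, 166), (167, 175, 170), (187, 194, 188), (159, 175, 178), (150, 156, 162), (149, 155, 161)]
```

View pics/st_top.png

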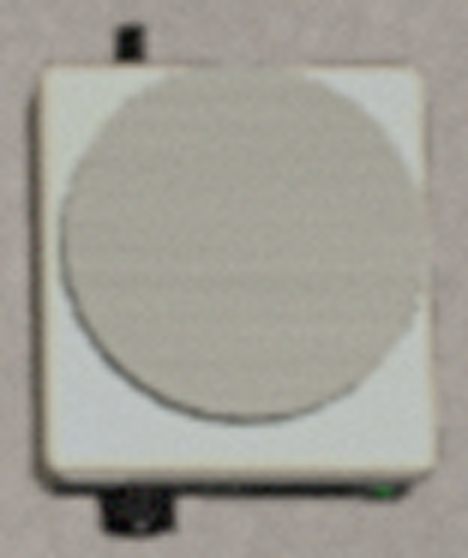

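Run:
```python
from fit import *
n="top"; c=calibration(n); 
ds=[];ps=[]
for i in range(6):
    p,d=snapshot(n); ds.append(d); ps.append(p.astype(float))
p=np.mean(ps,0); d=np.median(ds,0); W=cloud(c,d)
np.save("pics/topavg.npy",p)
Z=W[140:233,359:437,2]
print(np.round(Z[::6,::5]*1000).astype(int))
# radial profile: subpixel: for each direction from guess centre at z=.06, sample color diff (B - R): box is bluish/bright vs plate
from scipy.ndimage import map_coordinates
g=p.min(2); sm=p[:,:,0]-0.0
best=[]
cx,cy=ray_at_z(c,400,181,.06)[:2]
pts=[]
for a in np.linspace(0,2*np.pi,180,endpoint=False):
    rr=np.arange(.048,.068,.0005)
    P=np.stack([cx+rr*np.cos(a),cy+rr*np.sin(a),np.full_like(rr,.06)],1); q=proj(c,P)
    prof=np.array([map_coordinates(p[:,:,k],[q[:,1],q[:,0]],order=1) for k in range(3)])
    g=np.abs(np.gradient(prof.sum(0))); i=g[2:-2].argmax()+2
    pts.append([cx+rr[i]*np.cos(a),cy+rr[i]*np.sin(a),g[i],np.degrees(a),rr[i]])
pts=np.array(pts)
print("init",cx,cy)
for q in pts[::6]: print(np.round(q[3]),np.round(q[4],4),np.round(q[2],1),end=" | ")
good=pts[(pts[:,2]>15)]
print(len(good),circ(good,None,.001),circ(good,.06,.001))
```

```text
[[ 0  1  0  2  0  0  0  1 -1  1 -1  1  2  0  2  0]
 [ 0 -1 -1  1 24  0  1  2  0  0  0  2  1  1  1  2]
 [ 1  1 49 48 48 47 62 59 61 62 59 49 49 48 46  1]
 [ 0 26 48 49 60 61 61 61 62 60 60 62 62 47 47 -1]
 [ 1 25 48 61 62 62 61 62 60 62 59 62 62 62 46  0]
 [ 0 23 50 61 61 62 60 61 60 60 61 61 62 60 48  3]
 [ 1 21 54 61 60 60 62 61 60 61 61 61 61 60 61  1]
 [ 1 18 57 60 62 60 61 62 62 60 60 60 60 60 62  0]
 [ 0 16 48 59 61 59 60 61 60 61 62 60 61 61 49  2]
 [ 1 15 50 61 62 62 62 60 61 61 62 61 62 59 48  0]
 [ 1 14 48 48 62 61 60 61 62 61 61 62 61 50 50  0]
 [ 0 13 49 49 47 50 60 60 60 61 61 60 47 49 49  0]
 [ 1 11 48 48 49 49 50 51 48 50 50 48 48 49 49  0]
 [ 2  1 44 44 45 45 44 45 43 46 43 45 46 44 45  1]
 [ 2  2  1  1 39 39  1  2  2  1  1  2  2 -1  0  0]
 [ 2  2  0  0 -1  0  2  1  1  0  1  1  2  2  0  1]]
init 0.6009486789403496 -0.17720635048288977
0.0 0.06 2.3 | 12.0 0.0635 9.6 | 24.0 0.067 15.5 | 36.0 0.063 13.0 | 48.0 0.0625 11.1 | 60.0 0.062 11.8 | 72.0 0.0635 10.2 | 84.0 0.067 25.8 | 96.0 0.067 29.4 | 108.0 0.062 27.1 | 120.0 0.0615 30.2 | 132.0 0.061 38.4 | 144.0 0.0605 33.0 | 156.0 0.0605 32.2 | 168.0 0.059 32.2 | 180.0 0.0585 39.1 | 192.0 0.0575 34.2 | 204.0 0.0575 21.8 | 216.0 0.058 19.7 | 228.0 0.057 14.0 | 240.0 0.057 11.9 | 252.0 0.063 16.9 | 264.0 0.0605 10.7 | 276.0 0.06 3.9 | 288.0 0.0615 8.3 | 300.0 0.067 16.1 | 312.0 0.06 9.9 | 324.0 0.0615 11.0 | 336.0 0.0615 11.8 | 348.0 0.064 6.4 | 84 (array([ 0.6055, -0.176 ,  0.0631]), np.float64(0.0007)) (array([ 0.6024, -0.1745]), np.float64(0.0004))
```

```bash
cat > plate.py <<'E'
from fit import *
for n in ["top","side"]:
    c=calibration(n); ds=[snapshot(n)[1] for i in range(4)]
    d=np.median(ds,0); W=cloud(c,d).reshape(-1,3)
    P=W[(np.hypot(W[:,0]-.603,W[:,1]+.176)<.075)&(W[:,2]>.056)&(W[:,2]<.07)]
    (x,y),r=cv2.minEnclosingCircle((P[:,:2]*1000).astype(np.float32))
    h=cv2.convexHull((P[:,:2]*1000).astype(np.float32))[:,0]
    print(n,len(P),"enc",x,y,r,"hullfit",circ(h/1000,None,.001),circ(h/1000,.06,.001),"medz",np.median(P[:,2]), "mean",P.mean(0))
    # box rect z .04-.056
    P=W[(abs(W[:,0]-.603)<.1)&(abs(W[:,1]+.176)<.085)&(W[:,2]>.043)&(W[:,2]<.07)]
    print(" box",cv2.minAreaRect((P[:,:2]*1000).astype(np.float32)))
    P=W[(abs(W[:,0]-.607)<.09)&(abs(W[:,1]-.103)<.09)&(W[:,2]>.0045)&(W[:,2]<.0115)]
    P=W[(abs(W[:,0]-.607)<.09)&(abs(W[:,1]-.103)<.09)]
    for lo in (.0035,.005,.006):
        Q=P[(P[:,2]>lo)&(P[:,2]<.012)]; print(" tile",lo,cv2.minAreaRect((Q[:,:2]*1000).astype(np.float32)),np.median(Q[:,:2],0))
E
python3 plate.py; python3 -c "
from h import *;print(env.observe()['clock'])"
```

```text
top 2857 enc 604.239990234375 -176.22071838378906 60.06104278564453 hullfit (array([ 0.6041, -0.1764,  0.0596]), np.float64(0.0002)) (array([ 0.6042, -0.1764]), np.float64(0.0004)) medz 0.06067269701216116 mean [ 0.60325245 -0.17607027  0.06066849]
 box ((597.9052734375, -176.28546142578125), (141.2063446044922, 131.10890197753906), 0.4366036355495453)
 tile 0.0035 ((609.4572143554688, 102.5792236328125), (178.2811737060547, 159.06349182128906), 2.782212018966675) [0.60541113 0.10038961]
 tile 0.005 ((607.0545043945312, 101.29962158203125), (149.9253692626953, 149.5435028076172), 1.4780755043029785) [0.60571947 0.10029437]
 tile 0.006 ((607.0545043945312, 101.29962158203125), (149.9253692626953, 149.5435028076172), 1.4780755043029785) [0.60595176 0.10039995]
side 1427 enc 606.4961547851562 -173.36709594726562 61.53523635864258 hullfit (array([ 0.6053, -0.1739,  0.0597]), np.float64(0.0005)) (array([ 0.6052, -0.174 ]), np.float64(0.0005)) medz 0.05871070170719728 mean [ 0.60418964 -0.17105032  0.05866042]
 box ((600.1480712890625, -173.13925170898438), (137.77088928222656, 131.25909423828125), 1.695151448249817)
 tile 0.0035 ((608.7744140625, 103.36097717285156), (151.09146118164062, 150.80538940429688), 1.3372061252593994) [0.60509122 0.11100819]
 tile 0.005 ((608.7744140625, 103.36097717285156), (151.09146118164062, 150.80538940429688), 1.3372061252593994) [0.60550647 0.1102293 ]
 tile 0.006 ((608.5844116210938, 103.70826721191406), (149.88352966308594, 149.91627502441406), 1.1706852912902832) [0.60514909 0.11085684]
3.35
```

Call:
play_rows(moves=[{"delta_pos": [0.5,-0.06,0],"turn": [0,0,0.1],"gripper": -1},{"delta_pos": [1,-0.13,0],"turn": [0,0,0.19],"gripper": -1},{"delta_pos": [1,-0.13,0],"turn": [0,0,0.19],"gripper": -1}], force=25)

```text
clock: 3.72
position: [0.298, -0.5449, 0.2313]
orientation: [-0.0, 1.0, 0.001, 0.0]
force: [-0.7, -0.8, 0.8]
gripper_width: 0.0854
```

Call:
play_rows(moves=[{"delta_pos": [0.5,-0.5,0],"turn": [0,0,0],"gripper": -1},{"delta_pos": [0.9,-1,0],"turn": [0,0,0],"gripper": -1},{"delta_pos": [0.9,-1,0],"turn": [0,0,0],"gripper": -1}])

```text
clock: 4.1
position: [0.4035, -0.4249, 0.2313]
orientation: [-0.0, 1.0, 0.002, 0.0]
force: [0.3, -0.4, 0.0]
gripper_width: 0.0853
```

Call:
play_rows(moves=[{"delta_pos": [0.5,-0.5,0],"turn": [0,0,0],"gripper": -1},{"delta_pos": [0.9,-1,0],"turn": [0,0,0],"gripper": -1}])

```text
clock: 4.35
position: [0.4876, -0.3339, 0.2314]
orientation: [0.0, 1.0, 0.001, 0.0]
force: [1.1, -1.0, 0.1]
gripper_width: 0.0857
```

Call:
play_rows(moves=[{"delta_pos": [0,-0.5,0],"turn": [0,0,0],"gripper": -1},{"delta_pos": [0,-1,0],"turn": [0,0,0],"gripper": -1}])

```text
clock: 4.6
position: [0.4865, -0.2132, 0.2312]
orientation: [0.0, 1.0, 0.001, 0.0]
force: [0.9, 0.2, 0.2]
gripper_width: 0.0853
```

Call:
play_rows(moves=[{"delta_pos": [0,-0.5,0],"turn": [0,0,0],"gripper": -1},{"delta_pos": [0,-1,0],"turn": [0,0,0],"gripper": -1}])

```text
clock: 4.85
position: [0.4862, -0.0933, 0.2315]
orientation: [0.0, 1.0, 0.001, 0.0]
force: [1.0, 0.2, 0.0]
gripper_width: 0.0854
```

Call:
play_rows(moves=[{"delta_pos": [0,-0.5,0],"turn": [0,0,0],"gripper": -1},{"delta_pos": [0,-1,0],"turn": [0,0,0],"gripper": -1}])

```text
clock: 5.1
position: [0.4862, 0.0268, 0.2315]
orientation: [0.0, 1.0, 0.001, 0.0]
force: [0.7, 0.4, 0.2]
gripper_width: 0.0854
```

Call:
play_rows(moves=[{"delta_pos": [0,-0.5,0],"turn": [0,0,0],"gripper": -1},{"delta_pos": [0,-1,0],"turn": [0,0,0],"gripper": -1}])

```text
clock: 5.35
position: [0.4862, 0.1469, 0.2315]
orientation: [0.0, 1.0, 0.001, 0.0]
force: [0.6, -0.2, 0.0]
gripper_width: 0.085
```

Call:
play_rows(moves=[{"delta_pos": [0,-0.5,0],"turn": [0,0,0],"gripper": -1},{"delta_pos": [0,-1,0],"turn": [0,0,0],"gripper": -1}])

```text
clock: 5.6
position: [0.4861, 0.267, 0.2315]
orientation: [0.0, 1.0, 0.001, 0.0]
force: [0.9, -0.1, 0.0]
gripper_width: 0.0859
```

Call:
play_rows(moves=[{"delta_pos": [0.14,-0.5,0],"turn": [0,0,0],"gripper": -1},{"delta_pos": [0.28,-1,0],"turn": [0,0,0],"gripper": -1},{"delta_pos": [0.28,-1,0],"turn": [0,0,0],"gripper": -1}])

```text
clock: 5.98
position: [0.5201, 0.3887, 0.2306]
orientation: [-0.0, 1.0, 0.002, 0.0]
force: [-0.2, -0.8, 0.1]
gripper_width: 0.0856
```

Run:
```python
from fit import *
s=env.observe(); print(s["position"].round(4) if hasattr(s["position"],"round") else s["position"])
c=calibration("wrist"); p,d=snapshot("wrist"); cv2.imwrite("pics/w1.png",p); W=cloud(c,d); W[d<=0]=np.nan
print(np.round(c["eye"],4))
W=W.reshape(-1,3)
for z0,z1,r in [(.02,.05,None),(.05,.064,None),(.066,.08,None)]:
    P=W[(np.hypot(W[:,0]-.52,W[:,1]-.405)<.045)&(W[:,2]>z0)&(W[:,2]<z1)]
    if len(P)>20: print(z0,len(P),circ(P))
for n in ["top","side"]:
    p,d=snapshot(n); cv2.imwrite(f"pics/{n}1.png",p)
    W=cloud(calibration(n),d).reshape(-1,3)
    # fingers lowest points
    t=s["position"]; P=W[(np.hypot(W[:,0]-t[0],W[:,1]-t[1])<.08)&(W[:,2]>.15)&(W[:,2]<.29)]
    for sg in (1,-1):
        Q=P[(P[:,1]-t[1])*sg>0.03]; print(n,sg,len(Q),np.percentile(Q[:,2],[1,5]) if len(Q)>10 else "", )
```

```text
[0.5201 0.3887 0.2306]
[0.5922 0.3884 0.3737]
0.02 877 (array([0.5226, 0.4035, 0.0231]), np.float64(0.0003))
0.05 429 (array([0.5225, 0.4036, 0.023 ]), np.float64(0.0003))
0.066 1301 (array([0.5215, 0.4038, 0.0238]), np.float64(0.0012))
top 1 0 
top -1 60 [0.24760583 0.24922471]
side 1 449 [0.24642628 0.25070583]
side -1 462 [0.24488632 0.24744479]
```

View pics/w1.png

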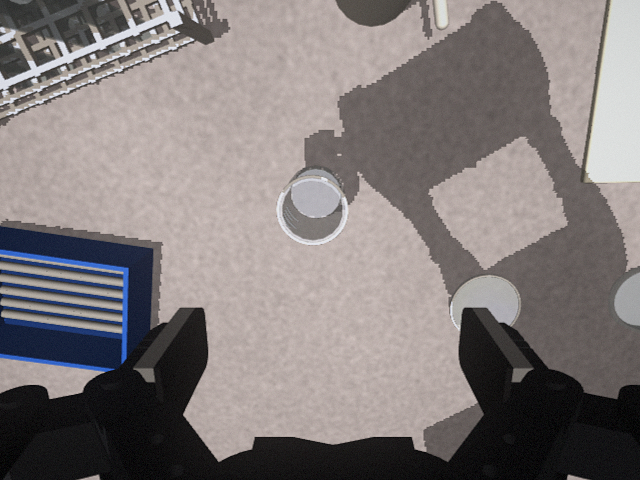

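View pics/side1.png

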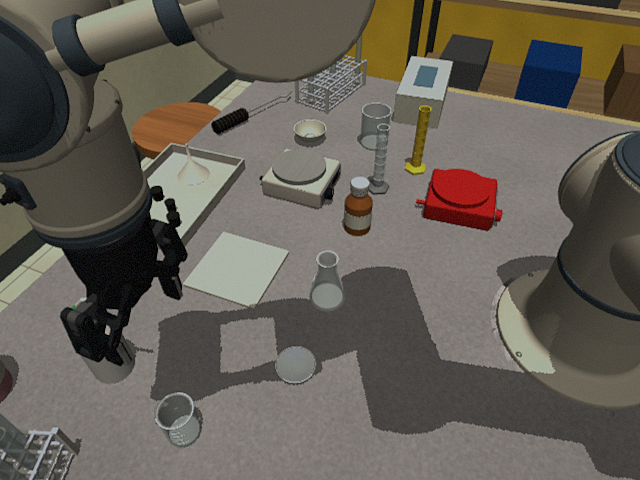

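Call:
play_rows(moves=[{"delta_pos": [0.01,-0.13,0.5],"turn": [0,0,0],"gripper": -1},{"delta_pos": [0.01,-0.13,0.8],"turn": [0,0,0],"gripper": -1},{"delta_pos": [0.01,-0.13,1],"turn": [0,0,0],"gripper": -1}])

```text
clock: 6.5
position: [0.5201, 0.3991, 0.1098]
orientation: [0.001, 1.0, 0.0, -0.001]
force: [1.4, -0.5, 0.0]
gripper_width: 0.0852
```

Call:
play_rows(moves=[{"delta_pos": [0,0,0.4],"turn": [0,0,0],"gripper": -1},{"delta_pos": [0,0,0.72],"turn": [0,0,0],"gripper": -1},{"delta_pos": [0,0,0.72],"turn": [0,0,0],"gripper": -1},{"delta_pos": [0,0,0.72],"turn": [0,0,0],"gripper": 0},{"delta_pos": [0,0,0.72],"turn": [0,0,0],"gripper": 0.2},{"delta_pos": [0,0,0.72],"turn": [0,0,0],"gripper": 0.2},{"delta_pos": [0,0,0.72],"turn": [0,0,0],"gripper": 0.2},{"delta_pos": [0,0,0.72],"turn": [0,0,0],"gripper": 0.2}], force=20)

```text
clock: 7.5
position: [0.5216, 0.4015, 0.027]
orientation: [-0.001, 1.0, 0.001, 0.001]
force: [-0.2, -2.3, 9.2]
gripper_width: 0.0491
```

Run:
```python
from fit import *
s=env.observe(); print(s["position"],s["force"],s["gripper_width"])
for n in ["top","side","wrist"]:
    c=calibration(n); p,d=snapshot(n); W=cloud(c,d).reshape(-1,3); cv2.imwrite(f"pics/{n}2.png",p)
    for z0,z1 in [(.02,.05),(.066,.08)]:
        P=W[(np.hypot(W[:,0]-.52,W[:,1]-.404)<.024+.01)&(W[:,2]>z0)&(W[:,2]<z1)]
        P=P[abs(P[:,1]-.404)<.018] # avoid fingers
        if len(P)>20: print(n,z0,len(P),circ(P,.0234))
```

```text
[0.52159547 0.40154316 0.02698472] [-0.20128806 -2.28442496  9.21398971] 0.04906535268486147
top 0.02 35 (array([0.5181, 0.4022]), np.float64(0.0003))
side 0.02 308 (array([0.5202, 0.4038]), np.float64(0.0004))
side 0.066 102 (array([0.5206, 0.4034]), np.float64(0.0012))
wrist 0.02 8290 (array([0.5229, 0.4008]), np.float64(0.0003))
wrist 0.066 3546 (array([0.5225, 0.4008]), np.float64(0.0009))
```

View pics/side2.png

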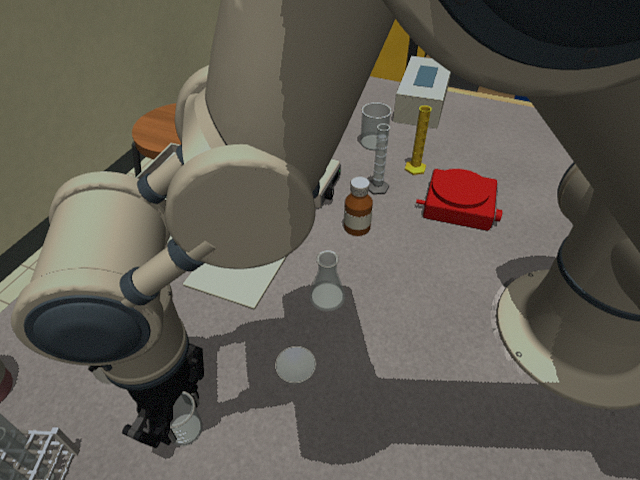

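View pics/wrist2.png

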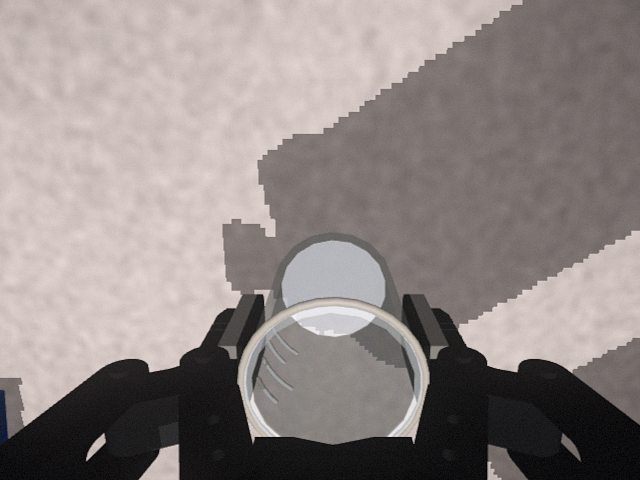

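```bash
python3 -c "
from h import *;s=env.observe();print(np.round(s['joints'],3))"
```

```text
[ 0.566  0.769  1.437 -0.     0.932  2.135]
```

Call:
play_rows(moves=[{"delta_pos": [0,0,0],"turn": [0,0,0],"gripper": -0.5},{"delta_pos": [0,0,0],"turn": [0,0,0],"gripper": -1},{"delta_pos": [0,0,0],"turn": [0,0,0],"gripper": -1},{"delta_pos": [0,0,0],"turn": [0,0,0],"gripper": -1}])

```text
clock: 8.15
position: [0.5206, 0.4012, 0.0249]
orientation: [0.0, 1.0, 0.001, -0.0]
force: [-0.2, 0.2, 0.1]
gripper_width: 0.0853
```

Call:
play_rows(moves=[{"delta_pos": [0,0,0],"turn": [0,0,-0.11],"gripper": -1},{"delta_pos": [0,0,0],"turn": [0,0,-0.22],"gripper": -1},{"delta_pos": [0,0,0],"turn": [0,0,-0.33],"gripper": -1},{"delta_pos": [0,0,0],"turn": [0,0,-0.44],"gripper": -1},{"delta_pos": [0,0,0],"turn": [0,0,-0.55],"gripper": -1},{"delta_pos": [0,0,0],"turn": [0,0,-0.66],"gripper": -1},{"delta_pos": [0,0,0],"turn": [0,0,-0.77],"gripper": -1},{"delta_pos": [0,0,0],"turn": [0,0,-0.88],"gripper": -1},{"delta_pos": [0,0,0],"turn": [0,0,-1],"gripper": -1},{"delta_pos": [0,0,0],"turn": [0,0,-1],"gripper": -1}])

```text
clock: 9.4
position: [0.5206, 0.4011, 0.0248]
orientation: [-0.0, 0.707, 0.707, -0.0]
force: [-0.2, 0.2, -1.1]
gripper_width: 0.0853
```

Call:
play_rows(moves=[{"delta_pos": [0,0,0],"turn": [0,0,0],"gripper": 0},{"delta_pos": [0,0,0],"turn": [0,0,0],"gripper": 0.2},{"delta_pos": [0,0,0],"turn": [0,0,0],"gripper": 0.2},{"delta_pos": [0,0,0],"turn": [0,0,0],"gripper": 0.2},{"delta_pos": [0,0,0],"turn": [0,0,0],"gripper": 0.2}])

```text
clock: 10.02
position: [0.5206, 0.4012, 0.025]
orientation: [0.0, 0.707, 0.707, 0.0]
force: [-1.3, -1.0, 5.5]
gripper_width: 0.0503
```

Run:
```python
from fit import *
s=env.observe(); print(s["position"],s["orientation"],s["force"],s["gripper_width"],np.round(s["joints"],2))
for n in ["top","side","wrist"]:
    c=calibration(n); p,d=snapshot(n); W=cloud(c,d).reshape(-1,3); cv2.imwrite(f"pics/{n}3.png",p)
    for z0,z1 in [(.02,.05),(.066,.08)]:
        P=W[(np.hypot(W[:,0]-.52,W[:,1]-.4015)<.024+.01)&(W[:,2]>z0)&(W[:,2]<z1)]
        P=P[abs(P[:,0]-.52)<.018]
        if len(P)>20: print(n,z0,len(P),circ(P,.0234))
```

```text
[0.52060506 0.40116729 0.02499589] [1.20212733e-05 7.06783157e-01 7.07430255e-01 4.50461470e-05] [-1.26950603 -0.99093967  5.54543206] 0.050340710699084947 [ 0.57  0.77  1.44 -0.    0.93  0.56]
top 0.02 94 (array([0.5192, 0.3999]), np.float64(0.0005))
top 0.066 52 (array([0.5192, 0.4007]), np.float64(0.0011))
side 0.02 164 (array([0.5203, 0.4047]), np.float64(0.0003))
side 0.066 107 (array([0.5206, 0.4041]), np.float64(0.001))
wrist 0.02 8690 (array([0.5204, 0.4027]), np.float64(0.0003))
wrist 0.066 3148 (array([0.5206, 0.4023]), np.float64(0.001))
```

Call:
play_rows(moves=[{"delta_pos": [0,0,-0.2],"turn": [0,0,0],"gripper": 0.2},{"delta_pos": [0,0,-0.5],"turn": [0,0,0],"gripper": 0.2},{"delta_pos": [-0.1,0,-0.9],"turn": [0,0,0],"gripper": 0.2},{"delta_pos": [-0.5,0,-1],"turn": [0,0,0],"gripper": 0.2},{"delta_pos": [-1,0,-1],"turn": [0,0,0],"gripper": 0.2}])

```text
clock: 10.8
position: [0.5213, 0.2808, 0.146]
orientation: [0.001, 0.706, 0.708, 0.001]
force: [1.2, -0.4, -1.2]
gripper_width: 0.05
```

Call:
play_rows(moves=[{"delta_pos": [-0.4,0.1,0],"turn": [0,0,0],"gripper": 0.2},{"delta_pos": [-0.8,0.2,0],"turn": [0,0,0],"gripper": 0.2},{"delta_pos": [-1,0.3,0],"turn": [0,0,0],"gripper": 0.2}])

```text
clock: 11.18
position: [0.5571, 0.1589, 0.1448]
orientation: [0.0, 0.707, 0.707, -0.0]
force: [0.5, 1.1, -0.3]
gripper_width: 0.0505
```

Call:
play_rows(moves=[{"delta_pos": [-0.4,0.1,0],"turn": [0,0,0],"gripper": 0.2},{"delta_pos": [-0.8,0.2,0],"turn": [0,0,0],"gripper": 0.2},{"delta_pos": [-1,0.3,0],"turn": [0,0,0],"gripper": 0.2}])

```text
clock: 11.55
position: [0.5933, 0.0389, 0.1447]
orientation: [0.0, 0.707, 0.707, -0.0]
force: [-0.1, 0.7, -1.0]
gripper_width: 0.0503
```

Call:
play_rows(moves=[{"delta_pos": [-0.4,0,0],"turn": [0,0,0],"gripper": 0.2},{"delta_pos": [-0.8,0,0],"turn": [0,0,0],"gripper": 0.2},{"delta_pos": [-1,0,0],"turn": [0,0,0],"gripper": 0.2},{"delta_pos": [-1,0,0],"turn": [0,0,0],"gripper": 0.2}])

```text
clock: 12.05
position: [0.5932, -0.0804, 0.1447]
orientation: [0.0, 0.707, 0.707, -0.0]
force: [-0.2, 0.2, -0.4]
gripper_width: 0.0501
```

Call:
play_rows(moves=[{"delta_pos": [-0.4,0.1,0],"turn": [0,0,0],"gripper": 0.2},{"delta_pos": [-0.79,0.1,0],"turn": [0,0,0],"gripper": 0.2},{"delta_pos": [-0.79,0.1,0],"turn": [0,0,0],"gripper": 0.2},{"delta_pos": [-0.79,0.1,0],"turn": [0,0,0],"gripper": 0.2}])

```text
clock: 12.55
position: [0.6052, -0.1726, 0.1446]
orientation: [-0.0, 0.707, 0.708, 0.0]
force: [0.8, -0.1, -0.2]
gripper_width: 0.0501
```

```bash
cat > hold.py <<'E'
from fit import *
import sys
s=env.observe(); print(s["position"].round(4),s["force"].round(1),s["gripper_width"])
for n in ["top","side","wrist"]:
    c=calibration(n); p,d=snapshot(n); W=cloud(c,d).reshape(-1,3); cv2.imwrite(f"pics/{n}4.png",p)
    P=W[(np.hypot(W[:,0]-.6055,W[:,1]+.176)<.075)&(W[:,2]>.056)&(W[:,2]<.066)]
    h=cv2.convexHull((P[:,:2]*1000).astype(np.float32))[:,0]
    print(n,len(P),"plate hull",circ(h/1000,.0597,.001))
    for z0,z1 in [(.125,.155),(.155,.179)]:
        P=W[(np.hypot(W[:,0]-.6055,W[:,1]+.1758)<.034)&(W[:,2]>z0)&(W[:,2]<z1)]
        P=P[abs(P[:,0]-.6055)<.018]
        if len(P)>20: print(n,z0,len(P),circ(P,.0234))
E
python3 hold.py
```

```text
[ 0.6052 -0.1726  0.1446] [ 0.8 -0.1 -0.2] 0.050137737241660485Traceback (most recent call last):
  File "hold.py", line 7, in <module>
    h=cv2.convexHull((P[:,:2]*1000).astype(np.float32))[:,0]
      ~~~~~~~~~~~~~~~~~~~~~~~~~~~~~~~~~~~~~~~~~~~~~~~~~^^^^^
TypeError: 'NoneType' object is not subscriptable
```

```bash
sed -i 's/^    h=cv2/    if len(P)>50:\n     h=cv2/; s/^    print(n,len(P),"plate/     print(n,len(P),"plate/' hold.py; python3 hold.py; python3 -c "
from h import *;print(env.observe()['position'])"
```

```text
[ 0.6053 -0.1722  0.1448] [-0.5  0.1 -0.1] 0.050656379790723294
side 1398 plate hull (array([ 0.6053, -0.1734]), np.float64(0.0004))
side 0.125 197 (array([ 0.6058, -0.1684]), np.float64(0.0008))
side 0.155 249 (array([ 0.6055, -0.1682]), np.float64(0.0008))
wrist 21217 plate hull (array([ 0.605 , -0.1769]), np.float64(0.0001))
wrist 0.125 6616 (array([ 0.6051, -0.1706]), np.float64(0.0003))
wrist 0.155 8743 (array([ 0.6052, -0.1706]), np.float64(0.0003))
[ 0.60544204 -0.17237374  0.14491552]
```

View pics/wrist4.png

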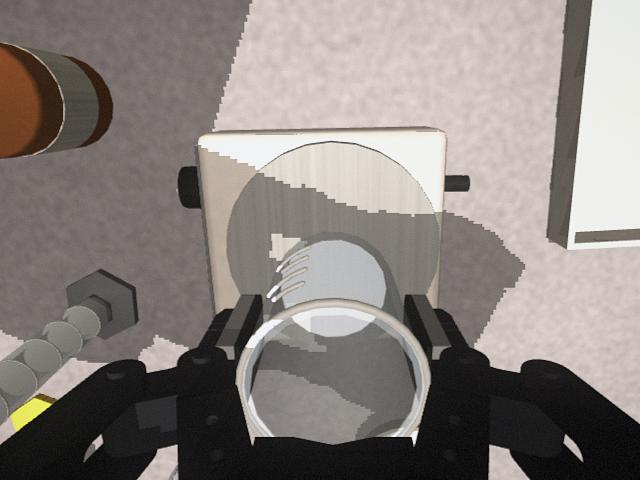

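View pics/side4.png

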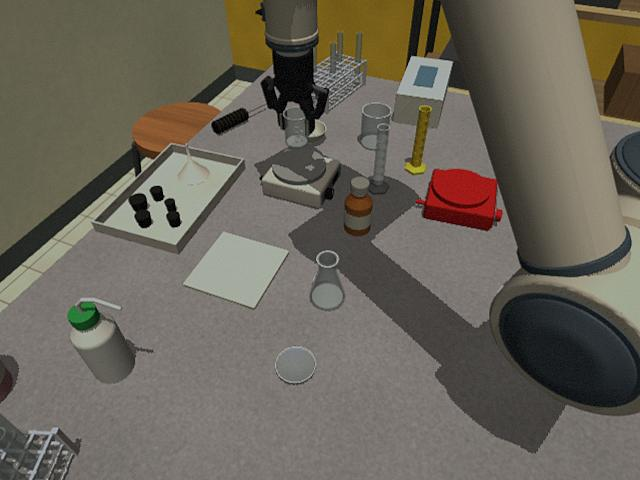

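Call:
play_rows(moves=[{"delta_pos": [-0.04,0,0],"turn": [0,0,0],"gripper": 0.2},{"delta_pos": [-0.04,0,0.2],"turn": [0,0,0],"gripper": 0.2},{"delta_pos": [-0.04,0,0.4],"turn": [0,0,0],"gripper": 0.2},{"delta_pos": [-0.04,0,0.46],"turn": [0,0,0],"gripper": 0.2},{"delta_pos": [-0.04,0,0.48],"turn": [0,0,0],"gripper": 0.2},{"delta_pos": [-0.04,0,0.48],"turn": [0,0,0],"gripper": 0.2}])

```text
clock: 13.5
position: [0.6058, -0.1785, 0.088]
orientation: [0.0, 0.707, 0.708, 0.0]
force: [-0.2, -0.4, -1.3]
gripper_width: 0.0504
```

```bash
sed -i 's/(.125,.155),(.155,.179)/(.075,.095),(.1,.122)/' hold.py; python3 hold.py
```

```text
[ 0.6058 -0.1785  0.088 ] [-0.2 -0.4 -1.3] 0.05041157784382026
side 1000 plate hull (array([ 0.6049, -0.1729]), np.float64(0.0005))
side 0.075 112 (array([ 0.6061, -0.1745]), np.float64(0.0008))
side 0.1 211 (array([ 0.6063, -0.1744]), np.float64(0.0008))
wrist 31502 plate hull (array([ 0.605 , -0.1769]), np.float64(0.0001))
wrist 0.075 4385 (array([ 0.6056, -0.1769]), np.float64(0.0003))
wrist 0.1 8127 (array([ 0.6056, -0.1769]), np.float64(0.0003))
```

Call:
play_rows(moves=[{"delta_pos": [0,-0.005,0.015],"turn": [0,0,0],"gripper": 0.2},{"delta_pos": [0,-0.005,0.022],"turn": [0,0,0],"gripper": 0.2},{"delta_pos": [0,-0.005,0.022],"turn": [0,0,0],"gripper": 0.2}])

```text
clock: 14.02
position: [0.6048, -0.1784, 0.085]
orientation: [0.0, 0.707, 0.708, 0.0]
force: [-1.7, 0.7, 6.1]
gripper_width: 0.0504
```

Contact felt (6 N). Release gently, then rise.

Call:
play_rows(moves=[{"delta_pos": [0,0,-0.003],"turn": [0,0,0],"gripper": 0.1},{"delta_pos": [0,0,-0.003],"turn": [0,0,0],"gripper": -0.2},{"delta_pos": [0,0,-0.003],"turn": [0,0,0],"gripper": -0.7},{"delta_pos": [0,0,0],"turn": [0,0,0],"gripper": -1},{"delta_pos": [0,0,0],"turn": [0,0,0],"gripper": -1},{"delta_pos": [0,0,-0.3],"turn": [0,0,0],"gripper": -1},{"delta_pos": [0,0,-0.7],"turn": [0,0,0],"gripper": -1},{"delta_pos": [0,0,-1],"turn": [0,0,0],"gripper": -1}])

```text
clock: 15.02
position: [0.605, -0.1785, 0.2066]
orientation: [0.001, 0.707, 0.708, 0.0]
force: [0.3, 0.6, -0.7]
gripper_width: 0.0856
```

```bash
cat > chk.py <<'E'
from fit import *
def chk(names=("top","side","wrist"),c0=(.6055,-.177)):
  for n in names:
    c=calibration(n); p,d=snapshot(n); W=cloud(c,d).reshape(-1,3)
    P=W[(np.hypot(W[:,0]-.6055,W[:,1]+.176)<.075)&(W[:,2]>.056)&(W[:,2]<.066)]
    if len(P)>50:
     h=cv2.convexHull((P[:,:2]*1000).astype(np.float32))[:,0]
     print(n,len(P),"plate hull",circ(h/1000,.0597,.001))
    for z0,z1 in [(.075,.12),(.126,.14)]:
        P=W[(np.hypot(W[:,0]-c0[0],W[:,1]-c0[1])<.034)&(W[:,2]>z0)&(W[:,2]<z1)]
        if len(P)>20: print(n,z0,len(P),circ(P,.0234))
if __name__=="__main__":
  s=env.observe(); print(s["position"].round(4),s["force"].round(1)); chk()
E
python3 chk.py
```

```text
[ 0.605  -0.1785  0.2066] [ 0.3  0.6 -0.7]
side 1011 plate hull (array([ 0.6049, -0.1728]), np.float64(0.0004))
side 0.075 522 (array([ 0.6046, -0.1743]), np.float64(0.001))
side 0.126 116 (array([ 0.6046, -0.1747]), np.float64(0.0011))
wrist 16310 plate hull (array([ 0.6049, -0.177 ]), np.float64(0.0002))
wrist 0.075 2910 (array([ 0.6044, -0.1767]), np.float64(0.0003))
wrist 0.126 2317 (array([ 0.6045, -0.1779]), np.float64(0.0011))
```

Call:
play_rows(moves=[{"delta_pos": [0.5,-0.2,0],"turn": [0,0,0],"gripper": -1},{"delta_pos": [1,-0.4,0],"turn": [0,0,0],"gripper": -1}])

```text
clock: 15.42
position: [0.5569, -0.0613, 0.2033]
orientation: [-0.001, 0.707, 0.707, -0.0]
force: [0.2, 0.9, -0.7]
gripper_width: 0.0854
```

Call:
play_rows(moves=[{"delta_pos": [0.5,-0.2,0],"turn": [0,0,0],"gripper": -1},{"delta_pos": [1,-0.4,0],"turn": [0,0,0],"gripper": -1}])

```text
clock: 15.68
position: [0.5101, 0.0552, 0.2037]
orientation: [-0.001, 0.707, 0.707, -0.0]
force: [0.7, 0.6, -0.2]
gripper_width: 0.0853
```

Call:
play_rows(moves=[{"delta_pos": [0.5,-0.2,0],"turn": [0,0,0],"gripper": -1},{"delta_pos": [1,-0.4,0],"turn": [0,0,0],"gripper": -1}])

```text
clock: 15.92
position: [0.4635, 0.1712, 0.2038]
orientation: [-0.0, 0.707, 0.707, -0.001]
force: [1.2, -0.2, -0.1]
gripper_width: 0.0851
```

Call:
play_rows(moves=[{"delta_pos": [0.2,-0.2,0.2],"turn": [0,0,0],"gripper": -0.8},{"delta_pos": [0.3,-0.37,0.6],"turn": [0,0,0],"gripper": -0.8},{"delta_pos": [0.3,-0.37,0.6],"turn": [0,0,0],"gripper": -0.8}])

```text
clock: 16.3
position: [0.4169, 0.2054, 0.1297]
orientation: [-0.002, 0.706, 0.708, -0.003]
force: [-0.1, 0.0, 0.1]
gripper_width: 0.0769
```

```bash
cat > wg.py <<'E'
from fit import *
s=env.observe(); print(s["position"].round(4),s["gripper_width"])
for n in ["top","side","wrist"]:
    c=calibration(n); p,d=snapshot(n); W=cloud(c,d).reshape(-1,3); cv2.imwrite(f"pics/{n}5.png",p)
    P=W[(np.hypot(W[:,0]-.4166,W[:,1]-.2475)<.042)&(W[:,2]>.005)&(W[:,2]<.02)]
    if len(P)>100:
        h=cv2.convexHull((P[:,:2]*1000).astype(np.float32))[:,0]
        print(n,len(P),circ(h/1000,None,.001),circ(h/1000,.0322,.001))
    t=s["position"]
    P=W[(np.hypot(W[:,0]-t[0],W[:,1]-t[1])<.08)&(W[:,2]>.08)&(W[:,2]<t[2]+.06)]
    for sg in (1,-1):
        Q=P[(P[:,0]-t[0])*sg>0.025]; print(n,sg,len(Q),np.percentile(Q[:,2],[1,3,5]).round(4) if len(Q)>10 else "", )
E
python3 wg.py
```

```text
[0.4169 0.2054 0.1297] 0.0768786631215037
top 1 0 
top -1 0 
side 888 (array([0.4165, 0.2497, 0.0326]), np.float64(0.0002)) (array([0.4165, 0.2498]), np.float64(0.0003))
side 1 281 [0.1428 0.1436 0.1448]
side -1 249 [0.1439 0.1472 0.1486]
wrist 7683 (array([0.4161, 0.2468, 0.0326]), np.float64(0.0001)) (array([0.4161, 0.2469]), np.float64(0.0003))
wrist 1 6100 [0.1443 0.1466 0.1483]
wrist -1 6053 [0.1446 0.1467 0.1483]
```

View pics/wrist5.png

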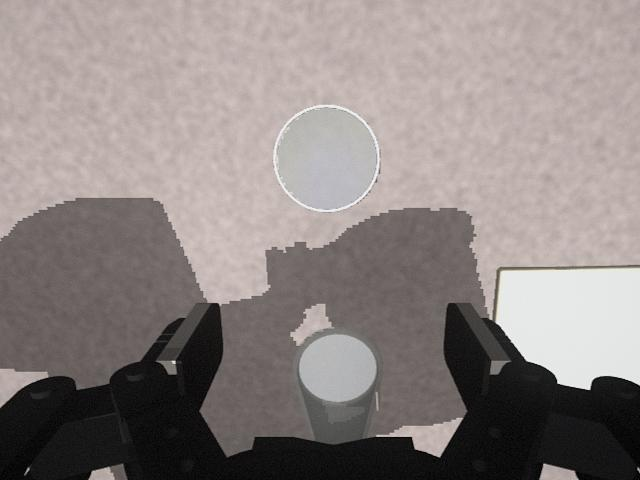

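Call:
play_rows(moves=[{"delta_pos": [0.2,0,0.3],"turn": [0,0,0],"gripper": -0.8},{"delta_pos": [0.34,0,0.6],"turn": [0,0,0],"gripper": -0.8},{"delta_pos": [0.34,0,0.9],"turn": [0,0,0],"gripper": -0.8},{"delta_pos": [0.34,0,0.9],"turn": [0,0,0],"gripper": -0.8},{"delta_pos": [0.34,0,0.9],"turn": [0,0,0],"gripper": -0.8}])

```text
clock: 17.08
position: [0.4217, 0.2463, 0.026]
orientation: [0.0, 0.707, 0.707, 0.001]
force: [0.4, 0.2, 0.4]
gripper_width: 0.077
```

```bash
python3 wg.py
```

```text
[0.4217 0.2463 0.026 ] 0.07704119277649576
top 202 (array([0.4156, 0.2228, 0.0205]), np.float64(0.001)) (array([0.4137, 0.2092]), np.float64(0.0018))
top 1 0 
top -1 0 
side 858 (array([0.4166, 0.2497, 0.0324]), np.float64(0.0001)) (array([0.4166, 0.2497]), np.float64(0.0002))
side 1 38 [0.0806 0.0808 0.0809]
side -1 62 [0.0802 0.0802 0.0804]
wrist 16609 (array([0.4162, 0.2469, 0.0326]), np.float64(0.0001)) (array([0.4163, 0.247 ]), np.float64(0.0004))
wrist 1 1847 [0.0801 0.0804 0.0806]
wrist -1 1905 [0.0801 0.0803 0.0804]
```

View pics/wrist5.png

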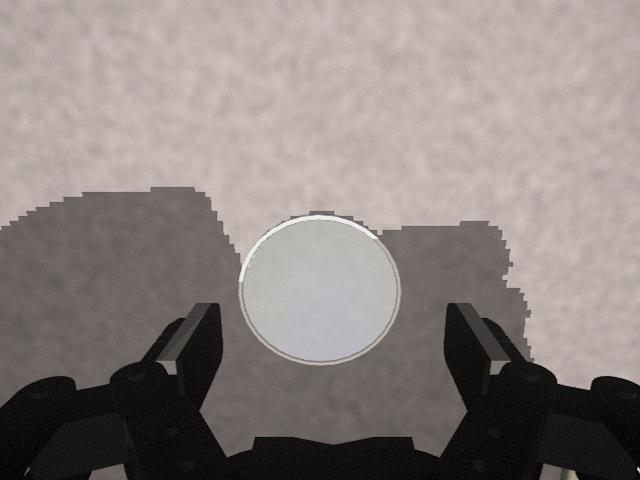

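Call:
play_rows(moves=[{"delta_pos": [0,-0.044,0],"turn": [0,0,0],"gripper": -0.8},{"delta_pos": [0,-0.044,0.1],"turn": [0,0,0],"gripper": -0.8},{"delta_pos": [0,-0.044,0.2],"turn": [0,0,0],"gripper": -0.8},{"delta_pos": [0,-0.044,0.2],"turn": [0,0,0],"gripper": -0.8}])

```text
clock: 17.73
position: [0.4146, 0.2461, -0.0006]
orientation: [-0.0, 0.707, 0.708, -0.001]
force: [0.5, -0.2, 0.3]
gripper_width: 0.0768
```

Call:
play_rows(moves=[{"delta_pos": [0,0.015,0.01],"turn": [0,0,0],"gripper": -0.8},{"delta_pos": [0,0.015,0.03],"turn": [0,0,0],"gripper": -0.8},{"delta_pos": [0,0.015,0.03],"turn": [0,0,0],"gripper": -0.8}])

```text
clock: 18.1
position: [0.4171, 0.2464, -0.003]
orientation: [-0.0, 0.707, 0.708, -0.0]
force: [-0.0, -0.9, 0.4]
gripper_width: 0.0772
```

Now close slowly.

Call:
play_rows(moves=[{"delta_pos": [0,0,0],"turn": [0,0,0],"gripper": -0.65},{"delta_pos": [0,0,0],"turn": [0,0,0],"gripper": -0.55},{"delta_pos": [0,0,0],"turn": [0,0,0],"gripper": -0.45},{"delta_pos": [0,0,0],"turn": [0,0,0],"gripper": -0.4},{"delta_pos": [0,0,0],"turn": [0,0,0],"gripper": -0.4},{"delta_pos": [0,0,0],"turn": [0,0,0],"gripper": -0.4}], force=20)

```text
clock: 18.85
position: [0.417, 0.2464, -0.0027]
orientation: [0.0, 0.707, 0.708, 0.0]
force: [-1.1, -0.3, 7.1]
gripper_width: 0.0636
```

```bash
python3 wg.py
```

```text
[ 0.417   0.2464 -0.0027] 0.06359853757515696
top 121 (array([0.4044, 0.2237, 0.0155]), np.float64(0.0031)) (array([0.4121, 0.2471]), np.float64(0.0018))
top 1 0 
top -1 0 
side 731 (array([0.4132, 0.2469, 0.0361]), np.float64(0.0014)) (array([0.4167, 0.2502]), np.float64(0.0004))
side 1 0 
side -1 0 
wrist 24788 (array([0.4173, 0.2469, 0.0333]), np.float64(0.0007)) (array([0.4174, 0.2469]), np.float64(0.0008))
wrist 1 0 
wrist -1 0
```

View pics/wrist5.png

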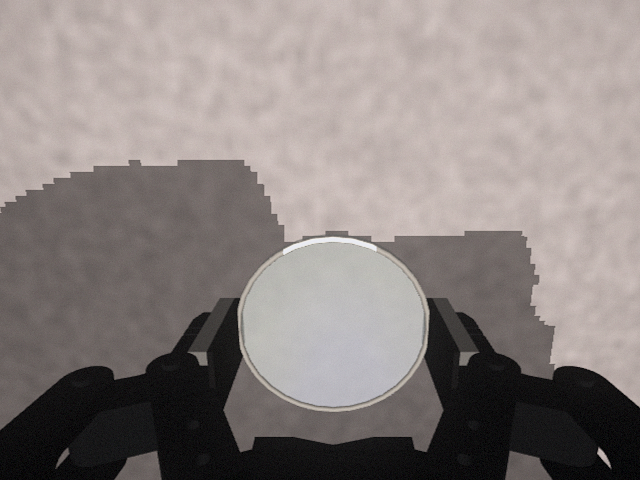

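Call:
play_rows(moves=[{"delta_pos": [0,0,-0.05],"turn": [0,0,0],"gripper": -0.45},{"delta_pos": [0,0,-0.15],"turn": [0,0,0],"gripper": -0.45},{"delta_pos": [0,0,-0.3],"turn": [0,0,0],"gripper": -0.45},{"delta_pos": [0,0,-0.5],"turn": [0,0,0],"gripper": -0.45},{"delta_pos": [0,0,-0.75],"turn": [0,0,0],"gripper": -0.45},{"delta_pos": [0,0,-1],"turn": [0,0,0],"gripper": -0.45},{"delta_pos": [0,0,-1],"turn": [0,0,0],"gripper": -0.45}])

```text
clock: 19.88
position: [0.4181, 0.2469, 0.1195]
orientation: [0.001, 0.707, 0.708, 0.002]
force: [0.2, 0.0, -0.9]
gripper_width: 0.0633
```

```bash
cat > wgh.py <<'E'
from fit import *
s=env.observe(); t=s["position"]; print(t.round(4),s["gripper_width"])
for n in ["side","wrist"]:
    c=calibration(n); p,d=snapshot(n); W=cloud(c,d).reshape(-1,3); cv2.imwrite(f"pics/{n}6.png",p)
    P=W[(np.hypot(W[:,0]-t[0],W[:,1]-t[1])<.028)&(W[:,2]>t[2]-.01)&(W[:,2]<t[2]+.03)&(abs(W[:,0]-t[0])<.022)]
    # bowl fit: z = z0 + k r^2, tilt
    f=lambda x: x[0]+x[3]*((P[:,0]-x[1])**2+(P[:,1]-x[2])**2)-P[:,2]
    q=least_squares(f,[t[2],t[0],t[1],5],loss="soft_l1",f_scale=.001).x
    A=np.c_[np.ones(len(P)),P[:,:2]-t[:2]]; co=np.linalg.lstsq(A,P[:,2],rcond=None)[0]
    print(n,len(P),"bowl bottom",q.round(4),"slope",co.round(3))
    Q=W[(np.hypot(W[:,0]-t[0],W[:,1]-t[1])<.045)&(W[:,2]>t[2]+.0)&(W[:,2]<t[2]+.025)&(abs(W[:,0]-t[0])<.02)]
    if len(Q)>50:
        h=cv2.convexHull((Q[:,:2]*1000).astype(np.float32))[:,0]/1000
        h=h[abs(h[:,0]-t[0])<.0195]
        print("  rim",circ(h,.0325,.001), "ymin/max",Q[:,1].min().round(4),Q[:,1].max().round(4))
E
python3 wgh.py
```

```text
[0.4181 0.2469 0.1195] 0.06327639338644178
side 827 bowl bottom [0.1253 0.4181 0.2495 7.0535] slope [ 0.128  0.019 -0.014]
  rim (array([0.4202, 0.2508]), np.float64(0.0005)) ymin/max 0.2193 0.2825
wrist 16871 bowl bottom [0.1247 0.4168 0.2469 7.3452] slope [ 0.127  0.019 -0.004]
  rim (array([0.4173, 0.2471]), np.float64(0.0002)) ymin/max 0.2141 0.2799
```

View pics/side6.png

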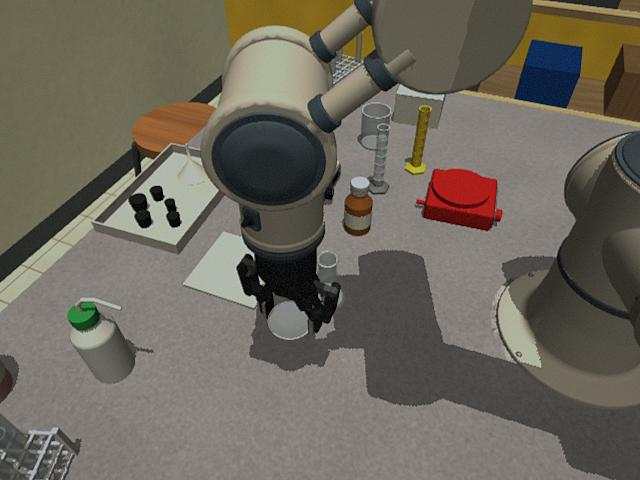

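View pics/wrist6.png

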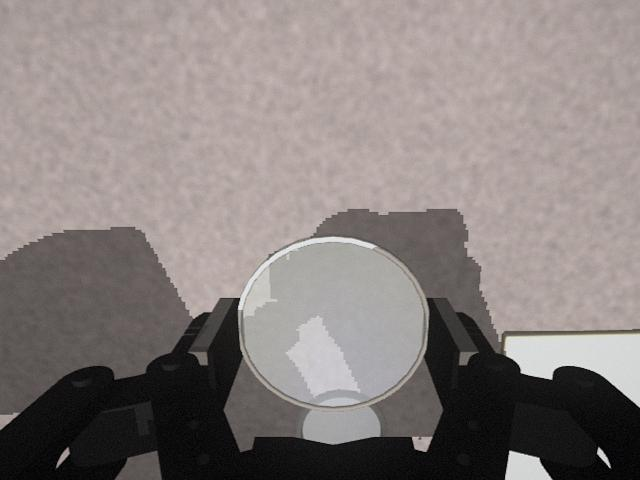

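Call:
play_rows(moves=[{"delta_pos": [0,0,-0.35],"turn": [0,0,0],"gripper": -0.45},{"delta_pos": [-0.2,0.1,-0.7],"turn": [0,0,0],"gripper": -0.45},{"delta_pos": [-0.5,0.2,-0.7],"turn": [0,0,0],"gripper": -0.45},{"delta_pos": [-0.8,0.3,-0.7],"turn": [0,0,0],"gripper": -0.45},{"delta_pos": [-1,0.4,-0.7],"turn": [0,0,0],"gripper": -0.45}])

```text
clock: 20.6
position: [0.4649, 0.1249, 0.2002]
orientation: [-0.0, 0.707, 0.707, -0.001]
force: [-0.5, 0.4, -0.3]
gripper_width: 0.0631
```

Call:
play_rows(moves=[{"delta_pos": [-0.33,0.13,0],"turn": [0,0,0],"gripper": -0.45},{"delta_pos": [-0.66,0.26,0],"turn": [0,0,0],"gripper": -0.45},{"delta_pos": [-1,0.4,0],"turn": [0,0,0],"gripper": -0.45}])

```text
clock: 20.98
position: [0.5132, 0.0053, 0.2001]
orientation: [-0.001, 0.707, 0.708, -0.001]
force: [0.8, 0.2, -0.7]
gripper_width: 0.0631
```

Call:
play_rows(moves=[{"delta_pos": [-0.33,0.13,0],"turn": [0,0,0],"gripper": -0.45},{"delta_pos": [-0.66,0.26,0],"turn": [0,0,0],"gripper": -0.45},{"delta_pos": [-0.95,0.4,0],"turn": [0,0,0],"gripper": -0.45},{"delta_pos": [-0.95,0.4,0],"turn": [0,0,0],"gripper": -0.45},{"delta_pos": [-0.95,0.4,0],"turn": [0,0,0],"gripper": -0.45}])

```text
clock: 21.6
position: [0.5608, -0.1071, 0.2]
orientation: [-0.001, 0.707, 0.707, -0.0]
force: [-1.0, -0.4, -0.1]
gripper_width: 0.0632
```

Call:
play_rows(moves=[{"delta_pos": [-0.3,0.18,0],"turn": [0,0,0],"gripper": -0.45},{"delta_pos": [-0.59,0.37,0],"turn": [0,0,0],"gripper": -0.45},{"delta_pos": [-0.59,0.37,0.2],"turn": [0,0,0],"gripper": -0.45},{"delta_pos": [-0.59,0.37,0.42],"turn": [0,0,0],"gripper": -0.45},{"delta_pos": [-0.59,0.37,0.42],"turn": [0,0,0],"gripper": -0.45},{"delta_pos": [-0.59,0.37,0.42],"turn": [0,0,0],"gripper": -0.45}])

```text
clock: 22.35
position: [0.6063, -0.1776, 0.1515]
orientation: [0.0, 0.706, 0.708, 0.0]
force: [-0.6, -0.5, 0.2]
gripper_width: 0.0632
```

```bash
python3 wgh.py
python3 - <<'E'
from fit import *
for n in ["side","wrist"]:
    c=calibration(n); p,d=snapshot(n); W=cloud(c,d).reshape(-1,3); cv2.imwrite(f"pics/{n}7.png",p)
    P=W[(np.hypot(W[:,0]-.605,W[:,1]+.177)<.034)&(W[:,2]>.075)&(W[:,2]<.122)]
    if len(P)>20: print(n,len(P),circ(P,.0234),np.median(P,0))
E
```

```text
[ 0.6063 -0.1776  0.1515] 0.06321029317944796
side 279 bowl bottom [ 0.1561  0.6066 -0.1749  7.5724] slope [ 0.159  0.013 -0.058]
  rim (array([ 0.6088, -0.1736]), np.float64(0.0009)) ymin/max -0.2073 -0.1408
wrist 16884 bowl bottom [ 0.1582  0.6059 -0.1774  7.3375] slope [ 0.161  0.005 -0.006]
  rim (array([ 0.6065, -0.1772]), np.float64(0.0002)) ymin/max -0.2106 -0.1443
side 547 (array([ 0.6047, -0.1745]), np.float64(0.0009)) [ 0.60021974 -0.15865046  0.10443073]
wrist 1928 (array([ 0.6043, -0.1769]), np.float64(0.0002)) [ 0.6043702  -0.15563075  0.10246976]
```

View pics/wrist7.png

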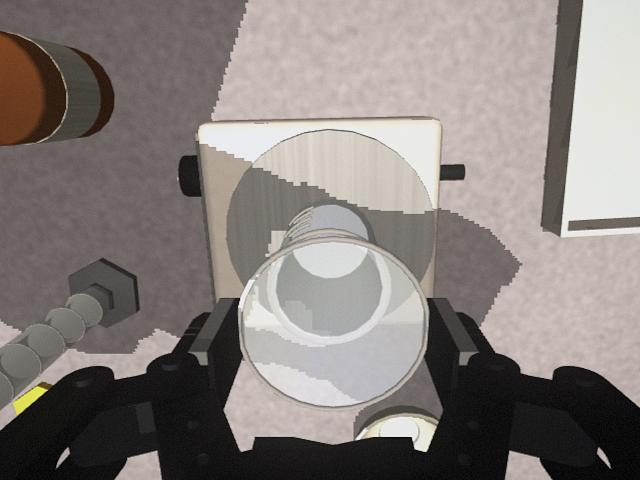

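View pics/side7.png

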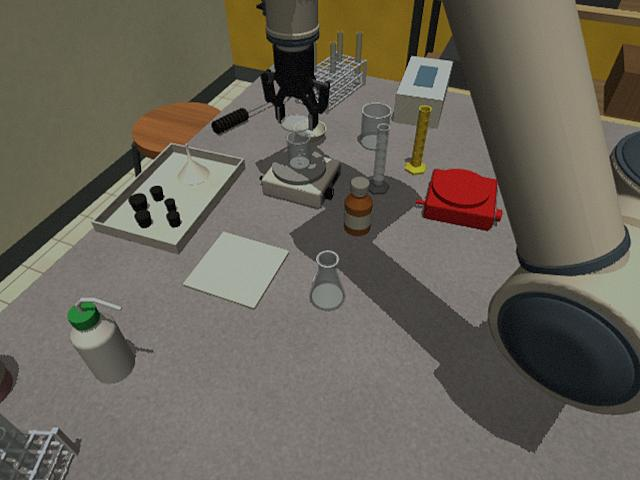

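Call:
play_rows(moves=[{"delta_pos": [0.003,-0.016,0],"turn": [0,0,0],"gripper": -0.45},{"delta_pos": [0.003,-0.016,0.1],"turn": [0,0,0],"gripper": -0.45},{"delta_pos": [0.003,-0.016,0.18],"turn": [0,0,0],"gripper": -0.45},{"delta_pos": [0.003,-0.016,0.2],"turn": [0,0,0],"gripper": -0.45},{"delta_pos": [0.003,-0.016,0.2],"turn": [0,0,0],"gripper": -0.45}])

```text
clock: 23.18
position: [0.604, -0.1778, 0.1263]
orientation: [-0.0, 0.707, 0.708, -0.0]
force: [0.0, 0.1, -0.8]
gripper_width: 0.0636
```

```bash
python3 wgh.py
python3 - <<'E'
from fit import *
for n in ["side","wrist"]:
    c=calibration(n); p,d=snapshot(n); W=cloud(c,d).reshape(-1,3); cv2.imwrite(f"pics/{n}7.png",p)
    P=W[(np.hypot(W[:,0]-.605,W[:,1]+.177)<.034)&(W[:,2]>.075)&(W[:,2]<.12)]
    if len(P)>20: print(n,len(P),circ(P,.0234),np.median(P,0))
E
```

```text
[ 0.604  -0.1778  0.1263] 0.06363493383899582
side 353 bowl bottom [-0.2824 -0.3903  3.6045  0.0271] slope [ 0.132  0.076 -0.222]
  rim (array([ 0.6047, -0.174 ]), np.float64(0.0007)) ymin/max -0.2069 -0.1403
wrist 16852 bowl bottom [ 0.133   0.6037 -0.1774  7.3404] slope [ 0.136  0.004 -0.009]
  rim (array([ 0.604 , -0.1773]), np.float64(0.0003)) ymin/max -0.2101 -0.1444
side 402 (array([ 0.6044, -0.1744]), np.float64(0.0008)) [ 0.59451365 -0.1551878   0.09848037]
wrist 1401 (array([ 0.6043, -0.1769]), np.float64(0.0002)) [ 0.60430908 -0.15505147  0.09114841]
```

Call:
play_rows(moves=[{"delta_pos": [0.003,0.002,0.01],"turn": [0,0,0],"gripper": -0.45},{"delta_pos": [0.003,0.002,0.018],"turn": [0,0,0],"gripper": -0.45},{"delta_pos": [0.003,0.002,0.018],"turn": [0,0,0],"gripper": -0.45}])

```text
clock: 23.75
position: [0.6044, -0.1774, 0.1245]
orientation: [0.0, 0.707, 0.708, 0.0]
force: [-0.5, 1.3, 0.8]
gripper_width: 0.0631
```

Call:
play_rows(moves=[{"delta_pos": [0,0,0.006],"turn": [0,0,0],"gripper": -0.45},{"delta_pos": [0,0,0.01],"turn": [0,0,0],"gripper": -0.45},{"delta_pos": [0,0,0.01],"turn": [0,0,0],"gripper": -0.45}])

```text
clock: 24.12
position: [0.6045, -0.1775, 0.124]
orientation: [0.0, 0.707, 0.708, 0.0]
force: [-2.4, 0.5, 9.8]
gripper_width: 0.0632
```

Call:
play_rows(moves=[{"delta_pos": [0,0,-0.004],"turn": [0,0,0],"gripper": -0.45},{"delta_pos": [0,0,-0.004],"turn": [0,0,0],"gripper": -0.6},{"delta_pos": [0,0,-0.004],"turn": [0,0,0],"gripper": -0.7},{"delta_pos": [0,0,-0.004],"turn": [0,0,0],"gripper": -0.85},{"delta_pos": [0,0,-0.004],"turn": [0,0,0],"gripper": -1},{"delta_pos": [0,0,-0.004],"turn": [0,0,0],"gripper": -1},{"delta_pos": [0,0,-0.2],"turn": [0,0,0],"gripper": -1},{"delta_pos": [0,0,-0.5],"turn": [0,0,0],"gripper": -1},{"delta_pos": [0,0,-0.8],"turn": [0,0,0],"gripper": -1}])

```text
clock: 25.25
position: [0.6042, -0.1774, 0.2202]
orientation: [-0.0, 0.707, 0.708, -0.0]
force: [-0.2, -1.0, -0.8]
gripper_width: 0.0853
```

```bash
cat > wgp.py <<'E'
from fit import *
for n in ["top","side","wrist"]:
    c=calibration(n); p,d=snapshot(n); W=cloud(c,d).reshape(-1,3); cv2.imwrite(f"pics/{n}8.png",p)
    P=W[(np.hypot(W[:,0]-.605,W[:,1]+.177)<.034)&(W[:,2]>.075)&(W[:,2]<.12)]
    if len(P)>20: print(n,len(P),"beaker",circ(P,.0234))
    P=W[(np.hypot(W[:,0]-.605,W[:,1]+.177)<.045)&(W[:,2]>.125)&(W[:,2]<.15)]
    if len(P)>50:
        h=cv2.convexHull((P[:,:2]*1000).astype(np.float32))[:,0]/1000
        Q=P[np.hypot(P[:,0]-.605,P[:,1]+.177)<.028]; A=np.c_[np.ones(len(Q)),Q[:,:2]-Q[:,:2].mean(0)]
        print(n,len(P),"glass",circ(h,.0325,.001),"slope",np.linalg.lstsq(A,Q[:,2],rcond=None)[0].round(3))
    P=W[(np.hypot(W[:,0]-.6055,W[:,1]+.176)<.075)&(W[:,2]>.056)&(W[:,2]<.066)]
    if len(P)>50:
     h=cv2.convexHull((P[:,:2]*1000).astype(np.float32))[:,0]
     print(n,len(P),"plate",circ(h/1000,.0597,.001))
E
python3 wgp.py
```

```text
side 400 beaker (array([ 0.6045, -0.1743]), np.float64(0.0008))
side 465 glass (array([ 0.6047, -0.1738]), np.float64(0.0006)) slope [ 0.132 -0.004 -0.056]
side 1017 plate (array([ 0.605 , -0.1728]), np.float64(0.0004))
wrist 31 beaker (array([ 0.6036, -0.1769]), np.float64(0.0002))
wrist 10258 glass (array([ 0.6043, -0.1772]), np.float64(0.0001)) slope [0.134 0.006 0.024]
wrist 10797 plate (array([ 0.6048, -0.1771]), np.float64(0.0001))
```

View pics/wrist8.png

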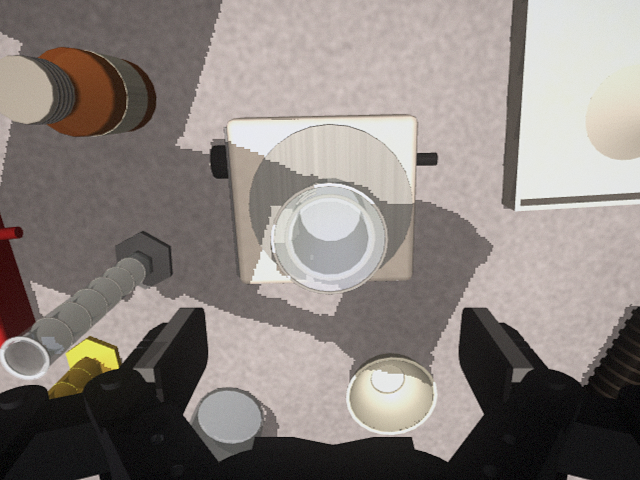

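Call:
play_rows(moves=[{"delta_pos": [0.4,-0.25,0],"turn": [0,0,0],"gripper": -1},{"delta_pos": [0.8,-0.5,0],"turn": [0,0,0],"gripper": -1},{"delta_pos": [1,-0.65,0],"turn": [0,0,0],"gripper": -1}])

```text
clock: 25.78
position: [0.524, -0.0555, 0.2183]
orientation: [-0.001, 0.706, 0.708, -0.001]
force: [0.6, -0.2, 0.0]
gripper_width: 0.0855
```

Call:
play_rows(moves=[{"delta_pos": [0.4,-0.25,0],"turn": [0,0,0],"gripper": -1},{"delta_pos": [0.8,-0.5,0],"turn": [0,0,0],"gripper": -1},{"delta_pos": [0.95,-0.65,0],"turn": [0,0,0],"gripper": -1},{"delta_pos": [0.95,-0.65,0],"turn": [0,0,0],"gripper": -1},{"delta_pos": [0.95,-0.65,0],"turn": [0,0,0],"gripper": -1}])

```text
clock: 26.4
position: [0.4483, 0.0561, 0.2189]
orientation: [-0.0, 0.707, 0.708, -0.0]
force: [-0.6, -1.3, 0.4]
gripper_width: 0.0856
```

```bash
cat > fl.py <<'E'
from fit import *
s=env.observe(); print(s["position"].round(4))
for n in ["top","side","wrist"]:
    c=calibration(n); p,d=snapshot(n); W=cloud(c,d).reshape(-1,3); cv2.imwrite(f"pics/{n}9.png",p)
    for z0,z1,r in [(.075,.098,.015),(.1,.112,.0167)]:
        P=W[(np.hypot(W[:,0]-.424,W[:,1]-.0975)<.03)&(W[:,2]>z0)&(W[:,2]<z1)]
        if len(P)>20: print(n,len(P),"flask",circ(P,r))
    for nm,cx,cy,z0,z1 in [("tile",.608,.102,.005,.011)]:
        P=W[(abs(W[:,0]-cx)<.09)&(abs(W[:,1]-cy)<.09)&(W[:,2]>z0)&(W[:,2]<z1)]
        if len(P)>500: print(n,nm,len(P),[np.round(v,1) for v in cv2.minAreaRect((P[:,:2]*1000).astype(np.float32))])
E
python3 fl.py
```

```text
[0.4483 0.0561 0.2189]
top 35 flask (array([0.4219, 0.0962]), np.float64(0.0003))
top 112 flask (array([0.4224, 0.0972]), np.float64(0.0012))
side 284 flask (array([0.4237, 0.1002]), np.float64(0.0006))
side 179 flask (array([0.424 , 0.1004]), np.float64(0.0011))
side tile 4495 [array([608.3, 103.8]), array([150.9, 151.9]), np.float64(1.0)]
wrist 456 flask (array([0.4244, 0.0976]), np.float64(0.0003))
wrist 1435 flask (array([0.4238, 0.0969]), np.float64(0.0012))
wrist tile 35020 [array([608.4, 100.4]), array([151.1, 150.3]), np.float64(1.3)]
```

View pics/wrist9.png

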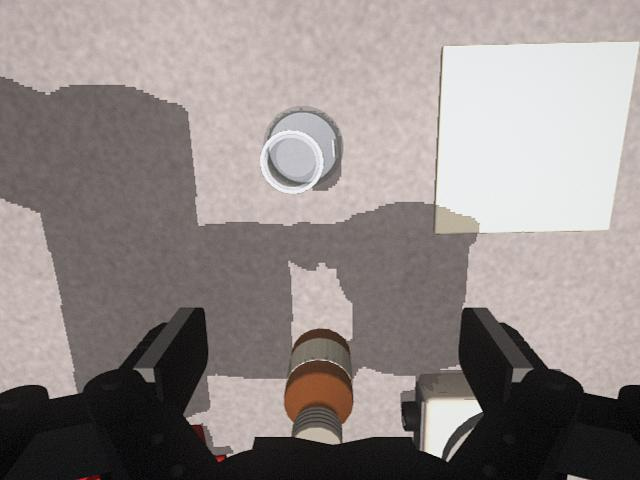

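Call:
play_rows(moves=[{"delta_pos": [0.34,-0.2,0],"turn": [0,0,0],"gripper": -1},{"delta_pos": [0.34,-0.2,0.3],"turn": [0,0,0],"gripper": -1},{"delta_pos": [0.34,-0.2,0.6],"turn": [0,0,0],"gripper": -1},{"delta_pos": [0.34,-0.2,0.6],"turn": [0,0,0],"gripper": -1}])

```text
clock: 27.05
position: [0.4229, 0.0966, 0.1457]
orientation: [-0.001, 0.707, 0.707, -0.002]
force: [0.1, 0.3, -0.1]
gripper_width: 0.0854
```

Call:
play_rows(moves=[{"delta_pos": [0,0.008,0.3],"turn": [0,0,0],"gripper": -1},{"delta_pos": [0,0.008,0.63],"turn": [0,0,0],"gripper": -0.5},{"delta_pos": [0,0.008,0.63],"turn": [0,0,0],"gripper": 0},{"delta_pos": [0,0.008,0.63],"turn": [0,0,0],"gripper": 0.3},{"delta_pos": [0,0.008,0.63],"turn": [0,0,0],"gripper": 0.5},{"delta_pos": [0,0.008,0.63],"turn": [0,0,0],"gripper": 0.5},{"delta_pos": [0,0.008,0.63],"turn": [0,0,0],"gripper": 0.5}])

```text
clock: 27.92
position: [0.4254, 0.0972, 0.0727]
orientation: [0.001, 0.707, 0.708, 0.001]
force: [-2.0, -0.7, 13.2]
gripper_width: 0.0355
```

```bash
python3 fl.py
```

```text
[0.4254 0.0972 0.0727]
top tile 3233 [array([610.9,  99.1]), array([177. , 173.7]), np.float64(89.0)]
side 397 flask (array([0.425 , 0.1007]), np.float64(0.001))
side 222 flask (array([0.4259, 0.1012]), np.float64(0.0018))
side tile 4470 [array([608.7, 104.2]), array([151.1, 151.9]), np.float64(1.3)]
wrist 7602 flask (array([0.4248, 0.0984]), np.float64(0.0005))
wrist 8615 flask (array([0.4251, 0.0984]), np.float64(0.0015))
wrist tile 26599 [array([563.3,  99.3]), array([ 62.3, 150.6]), np.float64(1.9)]
```

View pics/wrist9.png

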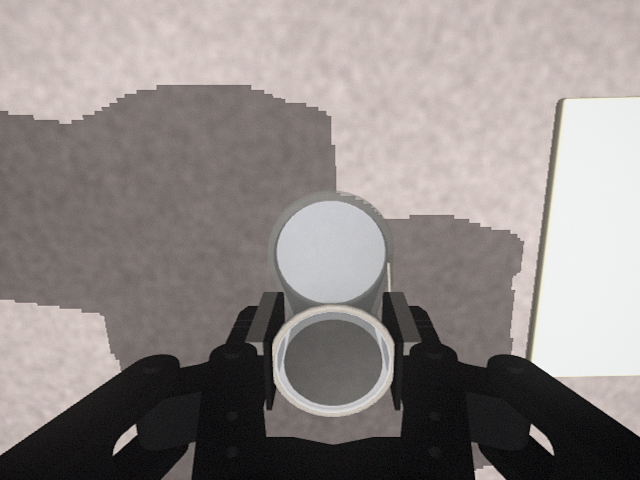

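Call:
play_rows(moves=[{"delta_pos": [0,0,-0.2],"turn": [0,0,0],"gripper": 0.5},{"delta_pos": [0,0,-0.4],"turn": [0,0,0],"gripper": 0.5},{"delta_pos": [0,0.2,-0.5],"turn": [0,0,0],"gripper": 0.5},{"delta_pos": [0.01,0.5,-0.5],"turn": [0,0,0],"gripper": 0.5},{"delta_pos": [0.02,0.8,-0.5],"turn": [0,0,0],"gripper": 0.5},{"delta_pos": [0.02,0.8,-0.5],"turn": [0,0,0],"gripper": 0.5}])

```text
clock: 28.82
position: [0.5234, 0.0997, 0.1324]
orientation: [0.001, 0.707, 0.708, 0.001]
force: [-0.6, -0.5, -0.8]
gripper_width: 0.0354
```

Call:
play_rows(moves=[{"delta_pos": [0,0.25,0],"turn": [0,0,0],"gripper": 0.5},{"delta_pos": [0,0.5,0],"turn": [0,0,0],"gripper": 0.5},{"delta_pos": [0.007,0.71,0],"turn": [0,0,0],"gripper": 0.5},{"delta_pos": [0.007,0.71,0.2],"turn": [0,0,0],"gripper": 0.5},{"delta_pos": [0.007,0.71,0.35],"turn": [0,0,0],"gripper": 0.5},{"delta_pos": [0.007,0.71,0.35],"turn": [0,0,0],"gripper": 0.5}])

```text
clock: 29.58
position: [0.6045, 0.1005, 0.0886]
orientation: [-0.001, 0.707, 0.708, -0.001]
force: [-0.1, -0.3, -0.2]
gripper_width: 0.0354
```

```bash
cat > flp.py <<'E'
from fit import *
s=env.observe(); t=s["position"]; print(t.round(4),s["force"].round(1))
for n in ["top","side","wrist"]:
    c=calibration(n); p,d=snapshot(n); W=cloud(c,d).reshape(-1,3); cv2.imwrite(f"pics/{n}10.png",p)
    # cone fit of body: radius linear in z with axis tilt
    P=W[(np.hypot(W[:,0]-t[0],W[:,1]-t[1])<.036)&(W[:,2]>.03)&(W[:,2]<.075)]
    if len(P)>50:
        f=lambda x: np.hypot(P[:,0]-x[0]-x[4]*(P[:,2]-.05),P[:,1]-x[1]-x[5]*(P[:,2]-.05))-x[2]-x[3]*(P[:,2]-.05)
        q=least_squares(f,[t[0],t[1],.025,-.25,0,0],loss="soft_l1",f_scale=.001); print(n,len(P),"cone",q.x.round(4),np.median(abs(f(q.x))).round(4))
        f2=lambda x: np.hypot(P[:,0]-x[0],P[:,1]-x[1])-x[2]-x[3]*(P[:,2]-.05)
        q=least_squares(f2,[t[0],t[1],.025,-.25],loss="soft_l1",f_scale=.001); print(n,"upright cone",q.x.round(4),np.median(abs(f2(q.x))).round(4))
    P=W[(abs(W[:,0]-.608)<.09)&(abs(W[:,1]-.101)<.09)&(W[:,2]>.004)&(W[:,2]<.011)]
    if len(P)>500: print(n,"tile",len(P),[np.round(v,1) for v in cv2.minAreaRect((P[:,:2]*1000).astype(np.float32))])
E
python3 flp.py
```

```text
[0.6045 0.1005 0.0886] [-0.1 -0.3 -0.2]
side 684 cone [ 0.6044  0.1028  0.0258 -0.2567  0.0164  0.0035] 0.0006
side upright cone [ 0.6044  0.1028  0.0258 -0.2617] 0.0006
side tile 3507 [array([608.7, 104. ]), array([150.9, 151. ]), np.float64(1.2)]
wrist 7383 cone [ 0.6043  0.1009  0.0258 -0.288   0.0219  0.0409] 0.0002
wrist upright cone [ 0.6044  0.1013  0.0255 -0.2603] 0.0003
wrist tile 45896 [array([608.4, 100.4]), array([150.6, 150. ]), np.float64(1.3)]
```

View pics/side10.png

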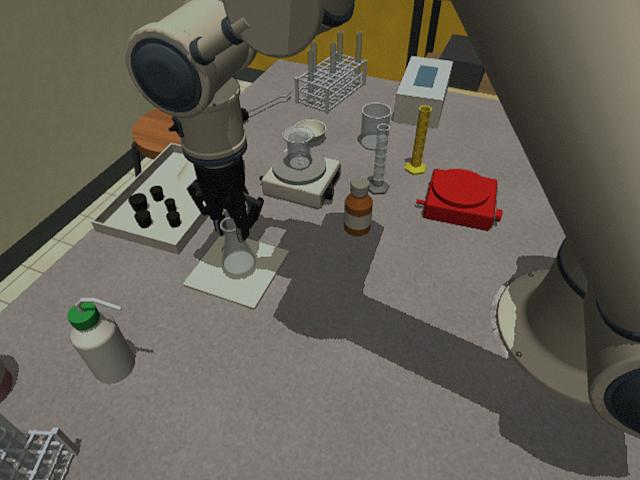

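View pics/wrist10.png

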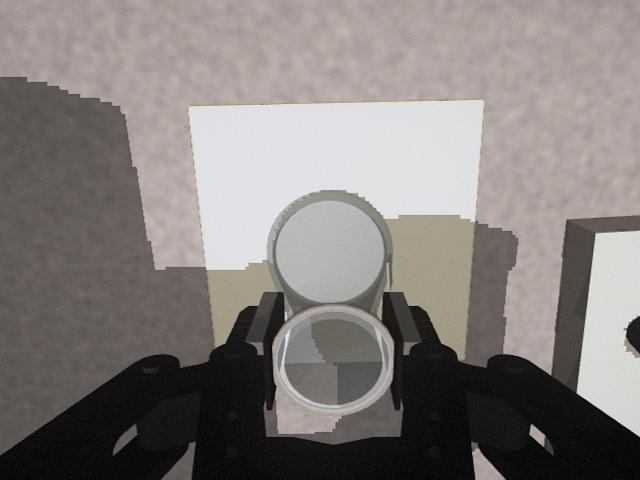

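Call:
play_rows(moves=[{"delta_pos": [0,0.034,0],"turn": [0,0,0],"gripper": 0.5},{"delta_pos": [0,0.034,0.03],"turn": [0,0,0],"gripper": 0.5},{"delta_pos": [0,0.034,0.055],"turn": [0,0,0],"gripper": 0.5},{"delta_pos": [0,0.034,0.055],"turn": [0,0,0],"gripper": 0.5},{"delta_pos": [0,0.034,0.055],"turn": [0,0,0],"gripper": 0.5}])

```text
clock: 30.35
position: [0.6101, 0.1006, 0.083]
orientation: [-0.0, 0.707, 0.708, -0.0]
force: [-0.0, 0.4, -1.3]
gripper_width: 0.0352
```

```bash
python3 flp.py
```

```text
[0.6101 0.1006 0.083 ] [-0.   0.4 -1.3]
side 634 cone [ 0.6095  0.1028  0.0241 -0.2572  0.0256  0.0038] 0.0006
side upright cone [ 0.6095  0.1028  0.0241 -0.2662] 0.0007
side tile 3475 [array([608.6, 104.8]), array([151.3, 153.3]), np.float64(1.2)]
wrist 7838 cone [ 0.6088  0.1011  0.0238 -0.2815  0.0207  0.0314] 0.0003
wrist upright cone [ 0.6089  0.1015  0.0235 -0.261 ] 0.0004
wrist tile 48184 [array([608.4, 102.9]), array([150.6, 145.4]), np.float64(1.2)]
```

Within about 1 mm. Lower in small steps to contact.

Call:
play_rows(moves=[{"delta_pos": [0,-0.005,0.008],"turn": [0,0,0],"gripper": 0.5},{"delta_pos": [0,-0.005,0.014],"turn": [0,0,0],"gripper": 0.5},{"delta_pos": [0,-0.005,0.014],"turn": [0,0,0],"gripper": 0.5}])

```text
clock: 30.88
position: [0.6095, 0.1006, 0.0813]
orientation: [-0.0, 0.707, 0.708, -0.0]
force: [0.2, 0.8, -0.9]
gripper_width: 0.0355
```

Call:
play_rows(moves=[{"delta_pos": [0,0,0.008],"turn": [0,0,0],"gripper": 0.5},{"delta_pos": [0,0,0.016],"turn": [0,0,0],"gripper": 0.5},{"delta_pos": [0,0,0.016],"turn": [0,0,0],"gripper": 0.5}])

```text
clock: 31.25
position: [0.61, 0.1007, 0.0808]
orientation: [0.0, 0.707, 0.708, 0.001]
force: [-5.4, -0.6, 20.8]
gripper_width: 0.0354
```

Call:
play_rows(moves=[{"delta_pos": [0,0,-0.01],"turn": [0,0,0],"gripper": 0.5},{"delta_pos": [0,0,-0.01],"turn": [0,0,0],"gripper": 0.4},{"delta_pos": [0,0,-0.01],"turn": [0,0,0],"gripper": 0.2},{"delta_pos": [0,0,-0.01],"turn": [0,0,0],"gripper": -0.2},{"delta_pos": [0,0,-0.01],"turn": [0,0,0],"gripper": -0.4},{"delta_pos": [0,0,-0.01],"turn": [0,0,0],"gripper": -0.6},{"delta_pos": [0,0,-0.3],"turn": [0,0,0],"gripper": -0.6},{"delta_pos": [0,0,-0.7],"turn": [0,0,0],"gripper": -0.6},{"delta_pos": [0,0,-1],"turn": [0,0,0],"gripper": -0.6}])

```text
clock: 32.38
position: [0.6098, 0.1006, 0.2013]
orientation: [0.0, 0.707, 0.708, 0.0]
force: [0.2, 0.8, 0.4]
gripper_width: 0.0683
```

```bash
sed -i 's/t=s\["position"\]; print/t=s["position"].copy(); print/; s/^for n in/t[:2]=[.609,.101]\nfor n in/' flp.py; python3 flp.py
```

```text
[0.6098 0.1006 0.2013] [0.2 0.8 0.4]
side 627 cone [ 0.6086  0.1026  0.0236 -0.2682 -0.0082  0.0083] 0.0007
side upright cone [ 0.6086  0.1026  0.0236 -0.2601] 0.0006
side tile 3482 [array([608.6, 103.5]), array([150.9, 152.5]), np.float64(1.1)]
wrist 2505 cone [ 6.077e-01  1.006e-01  2.360e-02 -2.654e-01 -1.000e-04  1.120e-02] 0.0002
wrist upright cone [ 0.6077  0.1006  0.0236 -0.2579] 0.0002
wrist tile 26914 [array([608.2, 100.4]), array([150.3, 149.9]), np.float64(1.3)]
```

View pics/wrist10.png

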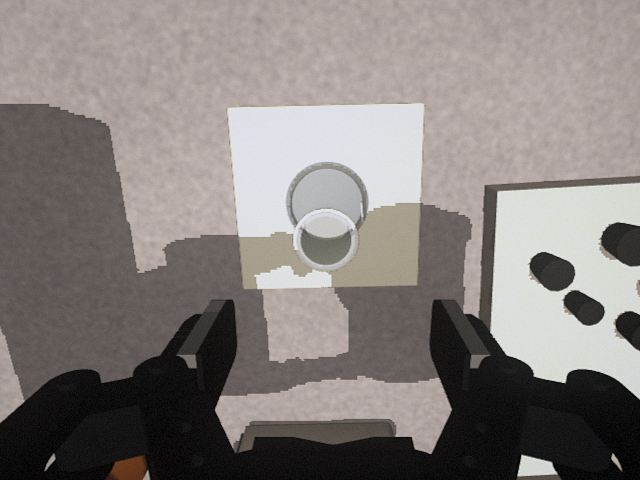

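Call:
play_rows(moves=[{"delta_pos": [-0.4,-0.2,-0.1],"turn": [0,0,0],"gripper": -0.6},{"delta_pos": [-0.8,-0.4,-0.15],"turn": [0,0,0],"gripper": -0.6},{"delta_pos": [-1,-0.5,-0.15],"turn": [0,0,0],"gripper": -0.6}])

```text
clock: 32.9
position: [0.5482, -0.0213, 0.2168]
orientation: [-0.0, 0.707, 0.707, -0.001]
force: [0.0, 0.2, -0.0]
gripper_width: 0.0686
```

Call:
play_rows(moves=[{"delta_pos": [-0.4,-0.2,0],"turn": [0,0,0],"gripper": -0.6},{"delta_pos": [-0.8,-0.4,0],"turn": [0,0,0],"gripper": -0.6},{"delta_pos": [-1,-0.5,0],"turn": [0,0,0],"gripper": -0.6}])

```text
clock: 33.28
position: [0.4882, -0.1413, 0.2164]
orientation: [-0.001, 0.707, 0.707, -0.0]
force: [0.9, 0.6, 0.3]
gripper_width: 0.0686
```

Call:
play_rows(moves=[{"delta_pos": [-0.25,-0.2,0],"turn": [0,0,0],"gripper": -0.6},{"delta_pos": [-0.5,-0.4,0],"turn": [0,0,0],"gripper": -0.6},{"delta_pos": [-0.5,-0.4,0],"turn": [0,0,0],"gripper": -0.6},{"delta_pos": [-0.5,-0.4,0],"turn": [0,0,0],"gripper": -0.6}])

```text
clock: 33.78
position: [0.4419, -0.1993, 0.2169]
orientation: [-0.001, 0.707, 0.707, -0.0]
force: [0.5, -0.5, 0.6]
gripper_width: 0.068
```

```bash
cat > cy.py <<'E'
from fit import *
s=env.observe(); t=s["position"].copy(); print(t.round(4),s["force"].round(1))
for n in ["top","side","wrist"]:
    c=calibration(n); p,d=snapshot(n); W=cloud(c,d).reshape(-1,3); cv2.imwrite(f"pics/{n}11.png",p)
    for z0,z1 in [(.03,.08),(.08,.13),(.13,.165)]:
        P=W[(np.hypot(W[:,0]-.439,W[:,1]+.237)<.022)&(W[:,2]>z0)&(W[:,2]<z1)]
        if len(P)>20: print(n,z0,len(P),"cyl",circ(P,.0115))
    P=W[(np.hypot(W[:,0]-.439,W[:,1]+.237)<.035)&(W[:,2]>.008)&(W[:,2]<.018)]
    if len(P)>50: print(n,"foot",[np.round(v,1) for v in cv2.minEnclosingCircle((P[:,:2]*1000).astype(np.float32))])
E
python3 cy.py
```

```text
[ 0.4419 -0.1993  0.2169] [ 0.5 -0.5  0.6]
side 0.03 204 cyl (array([ 0.4386, -0.234 ]), np.float64(0.0007))
side 0.08 227 cyl (array([ 0.4386, -0.2341]), np.float64(0.0008))
side 0.13 210 cyl (array([ 0.4385, -0.234 ]), np.float64(0.0009))
side foot [array([ 438.3, -231.3]), np.float64(22.0)]
wrist 0.03 632 cyl (array([ 0.4379, -0.2369]), np.float64(0.0002))
wrist 0.08 1013 cyl (array([ 0.438 , -0.2369]), np.float64(0.0002))
wrist 0.13 2699 cyl (array([ 0.4381, -0.2359]), np.float64(0.001))
wrist foot [array([ 437.8, -237.4]), np.float64(25.7)]
```

View pics/wrist11.png

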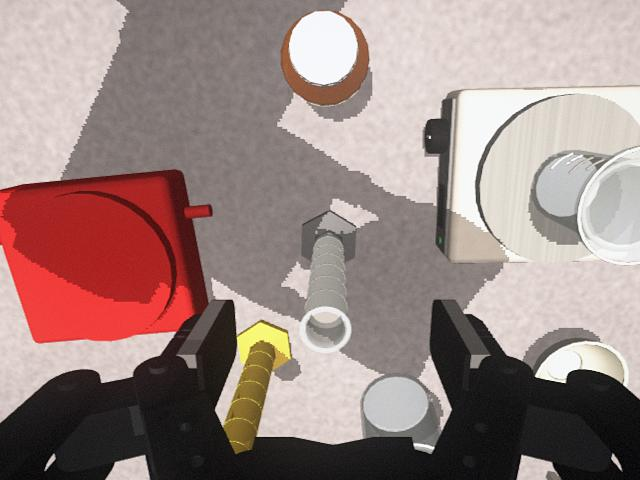

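Call:
play_rows(moves=[{"delta_pos": [-0.32,-0.03,0],"turn": [0,0,0],"gripper": -0.6},{"delta_pos": [-0.32,-0.03,0],"turn": [0,0,0],"gripper": -0.6},{"delta_pos": [-0.32,-0.03,0.1],"turn": [0,0,0],"gripper": -0.6}])

```text
clock: 34.3
position: [0.439, -0.2377, 0.2054]
orientation: [0.001, 0.707, 0.708, 0.0]
force: [-0.1, -0.1, -0.8]
gripper_width: 0.0682
```

```bash
python3 cy.py
```

```text
[ 0.439  -0.2377  0.2054] [-0.1 -0.1 -0.8]
top 0.03 57 cyl (array([ 0.4376, -0.2365]), np.float64(0.0002))
top 0.08 43 cyl (array([ 0.4376, -0.2366]), np.float64(0.0002))
top foot [array([ 437.4, -236.1]), np.float64(25.9)]
side 0.03 206 cyl (array([ 0.4388, -0.2343]), np.float64(0.0006))
side 0.08 224 cyl (array([ 0.4388, -0.2341]), np.float64(0.0008))
side 0.13 209 cyl (array([ 0.4387, -0.2338]), np.float64(0.0008))
side foot [array([ 437.7, -233.4]), np.float64(21.6)]
wrist 0.03 475 cyl (array([ 0.438 , -0.2369]), np.float64(0.0001))
wrist 0.08 794 cyl (array([ 0.438 , -0.2369]), np.float64(0.0001))
wrist 0.13 3056 cyl (array([ 0.438 , -0.2356]), np.float64(0.0012))
wrist foot [array([ 437.9, -236.6]), np.float64(25.3)]
```

Centred; descend and close.

Call:
play_rows(moves=[{"delta_pos": [0,-0.005,0.3],"turn": [0,0,0],"gripper": -0.6},{"delta_pos": [0,-0.005,0.6],"turn": [0,0,0],"gripper": -0.6},{"delta_pos": [0,-0.005,0.9],"turn": [0,0,0],"gripper": -0.6},{"delta_pos": [0,-0.005,0.9],"turn": [0,0,0],"gripper": -0.2},{"delta_pos": [0,-0.005,0.9],"turn": [0,0,0],"gripper": 0.2},{"delta_pos": [0,-0.005,0.9],"turn": [0,0,0],"gripper": 0.5},{"delta_pos": [0,-0.005,0.9],"turn": [0,0,0],"gripper": 0.7},{"delta_pos": [0,-0.005,0.9],"turn": [0,0,0],"gripper": 0.7},{"delta_pos": [0,-0.005,0.9],"turn": [0,0,0],"gripper": 0.7}])

```text
clock: 35.58
position: [0.4385, -0.2384, 0.0989]
orientation: [0.001, 0.707, 0.708, 0.0]
force: [-1.4, 1.0, 9.9]
gripper_width: 0.0236
```

```bash
python3 cy.py
```

```text
[ 0.4385 -0.2384  0.0989] [-1.4  1.   9.9]
side 0.03 201 cyl (array([ 0.4387, -0.2342]), np.float64(0.0008))
side 0.08 308 cyl (array([ 0.4391, -0.2336]), np.float64(0.0014))
side 0.13 268 cyl (array([ 0.4395, -0.233 ]), np.float64(0.0019))
side foot [array([ 436.3, -231. ]), np.float64(21.6)]
wrist 0.03 1635 cyl (array([ 0.4382, -0.2369]), np.float64(0.0002))
wrist 0.08 6069 cyl (array([ 0.4385, -0.2362]), np.float64(0.0008))
wrist 0.13 14362 cyl (array([ 0.4385, -0.2354]), np.float64(0.0013))
wrist foot [array([ 438.5, -236.6]), np.float64(25.3)]
```

View pics/wrist11.png

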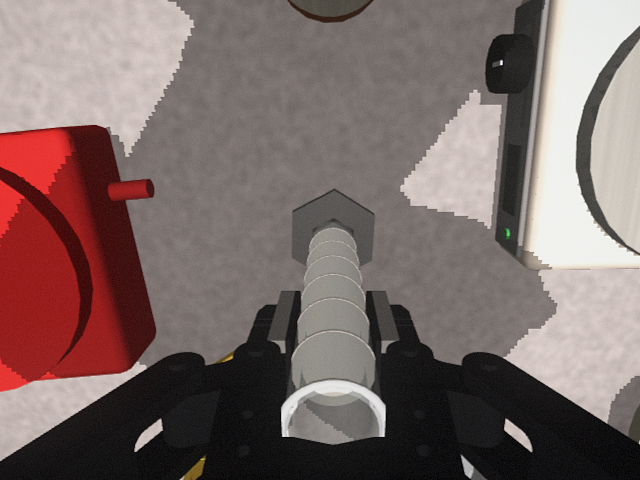

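Call:
play_rows(moves=[{"delta_pos": [0,0,-0.2],"turn": [0,0,0],"gripper": 0.7},{"delta_pos": [0,0,-0.5],"turn": [0,0,0],"gripper": 0.7},{"delta_pos": [0,0,-0.8],"turn": [0,0,0],"gripper": 0.7},{"delta_pos": [0,0,-1],"turn": [0,0,0],"gripper": 0.7},{"delta_pos": [0,0,-1],"turn": [0,0,0],"gripper": 0.7}])

```text
clock: 36.35
position: [0.4387, -0.2386, 0.2198]
orientation: [0.002, 0.707, 0.708, 0.0]
force: [-0.2, 0.6, -1.4]
gripper_width: 0.0232
```

Call:
play_rows(moves=[{"delta_pos": [0,0,-0.3],"turn": [0,0,0],"gripper": 0.7},{"delta_pos": [0.2,0.2,-0.3],"turn": [0,0,0],"gripper": 0.7},{"delta_pos": [0.5,0.5,-0.3],"turn": [0,0,0],"gripper": 0.7},{"delta_pos": [0.8,0.7,-0.3],"turn": [0,0,0],"gripper": 0.7},{"delta_pos": [0.85,0.7,-0.3],"turn": [0,0,0],"gripper": 0.7},{"delta_pos": [0.85,0.7,-0.3],"turn": [0,0,0],"gripper": 0.7}])

```text
clock: 37.1
position: [0.5212, -0.1357, 0.253]
orientation: [-0.0, 0.706, 0.708, -0.0]
force: [0.9, -0.4, -0.8]
gripper_width: 0.0236
```

Call:
play_rows(moves=[{"delta_pos": [0.25,0.2,0],"turn": [0,0,0],"gripper": 0.7},{"delta_pos": [0.5,0.4,0],"turn": [0,0,0],"gripper": 0.7},{"delta_pos": [0.8,0.6,0],"turn": [0,0,0],"gripper": 0.7},{"delta_pos": [0.8,0.7,0],"turn": [0,0,0],"gripper": 0.7},{"delta_pos": [0.8,0.7,0],"turn": [0,0,0],"gripper": 0.7},{"delta_pos": [0.8,0.7,0],"turn": [0,0,0],"gripper": 0.7}])

```text
clock: 37.85
position: [0.6048, -0.041, 0.2533]
orientation: [-0.0, 0.707, 0.707, -0.0]
force: [-0.3, -0.1, -0.5]
gripper_width: 0.0232
```

Call:
play_rows(moves=[{"delta_pos": [0.013,0.018,0.2],"turn": [0,0,0],"gripper": 0.7},{"delta_pos": [0.013,0.018,0.5],"turn": [0,0,0],"gripper": 0.7},{"delta_pos": [0.013,0.018,0.8],"turn": [0,0,0],"gripper": 0.7},{"delta_pos": [0.013,0.018,1],"turn": [0,0,0],"gripper": 0.7},{"delta_pos": [0.013,0.018,1],"turn": [0,0,0],"gripper": 0.7}])

```text
clock: 38.48
position: [0.6061, -0.039, 0.1322]
orientation: [-0.001, 0.707, 0.707, -0.001]
force: [0.1, 0.3, -1.1]
gripper_width: 0.0236
```

Call:
play_rows(moves=[{"delta_pos": [0,0,0.1],"turn": [0,0,0],"gripper": 0.7},{"delta_pos": [0,0,0.23],"turn": [0,0,0],"gripper": 0.7},{"delta_pos": [0,0,0.23],"turn": [0,0,0],"gripper": 0.7}])

```text
clock: 38.85
position: [0.607, -0.0382, 0.1048]
orientation: [-0.001, 0.707, 0.708, -0.001]
force: [-0.6, 0.1, -0.7]
gripper_width: 0.0236
```

```bash
cat > cyp.py <<'E'
from fit import *
s=env.observe(); t=s["position"].copy(); print(t.round(4),s["force"].round(1))
for n in ["top","side","wrist"]:
    c=calibration(n); p,d=snapshot(n); W=cloud(c,d).reshape(-1,3); cv2.imwrite(f"pics/{n}12.png",p)
    for z0,z1 in [(.03,.06),(.06,.09)]:
        P=W[(np.hypot(W[:,0]-.607,W[:,1]+.039)<.022)&(W[:,2]>z0)&(W[:,2]<z1)]
        if len(P)>20: print(n,z0,len(P),"cyl",circ(P,.0118))
    P=W[(np.hypot(W[:,0]-.607,W[:,1]+.039)<.035)&(W[:,2]>.006)&(W[:,2]<.03)]
    if len(P)>50: print(n,"foot",[np.round(v,1) for v in cv2.minEnclosingCircle((P[:,:2]*1000).astype(np.float32))], "z98",np.percentile(P[:,2],95))
    P=W[(abs(W[:,0]-.608)<.09)&(abs(W[:,1]-.101)<.09)&(W[:,2]>.005)&(W[:,2]<.011)]
    if len(P)>500: print(n,"tile",len(P),[np.round(v,1) for v in cv2.minAreaRect((P[:,:2]*1000).astype(np.float32))])
    P=W[(np.hypot(W[:,0]-.6055,W[:,1]+.176)<.075)&(W[:,2]>.056)&(W[:,2]<.066)]
    if len(P)>50:
     h=cv2.convexHull((P[:,:2]*1000).astype(np.float32))[:,0]
     print(n,len(P),"plate",circ(h/1000,.0597,.001))
E
python3 cyp.py
```

```text
[ 0.607  -0.0382  0.1048] [-0.6  0.1 -0.7]
top tile 506 [array([670.6, 140.5]), array([96.1, 54.3]), np.float64(89.3)]
top 319 plate (array([ 0.6156, -0.1784]), np.float64(0.0039))
side 0.03 132 cyl (array([ 0.6076, -0.0344]), np.float64(0.0005))
side 0.06 135 cyl (array([ 0.6077, -0.0343]), np.float64(0.0005))
side foot [array([606.8, -33.3]), np.float64(26.3)] z98 0.025987814945150456
side tile 3370 [array([608.4, 104. ]), array([150.9, 151.6]), np.float64(1.2)]
side 773 plate (array([ 0.6044, -0.1726]), np.float64(0.0007))
wrist 0.03 737 cyl (array([ 0.6073, -0.037 ]), np.float64(0.0001))
wrist 0.06 1149 cyl (array([ 0.6075, -0.0371]), np.float64(0.0001))
wrist foot [array([607.2, -37.1]), np.float64(27.0)] z98 0.02117158547582643
wrist tile 31932 [array([609.2,  56.2]), array([150.7,  62.1]), np.float64(1.0)]
```

View pics/side12.png

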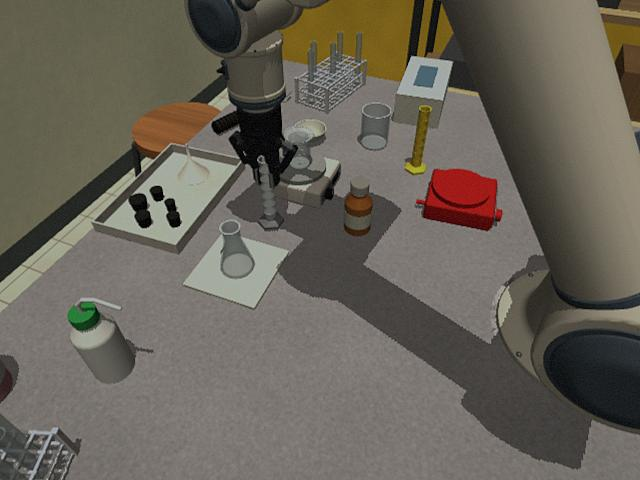

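Call:
play_rows(moves=[{"delta_pos": [-0.006,-0.006,0.02],"turn": [0,0,0],"gripper": 0.7},{"delta_pos": [-0.006,-0.006,0.04],"turn": [0,0,0],"gripper": 0.7},{"delta_pos": [-0.006,-0.006,0.045],"turn": [0,0,0],"gripper": 0.7},{"delta_pos": [-0.006,-0.006,0.045],"turn": [0,0,0],"gripper": 0.7}])

```text
clock: 39.5
position: [0.607, -0.039, 0.1005]
orientation: [-0.0, 0.707, 0.708, 0.0]
force: [-0.4, 0.1, -0.8]
gripper_width: 0.0235
```

Call:
play_rows(moves=[{"delta_pos": [0,0,0.008],"turn": [0,0,0],"gripper": 0.7},{"delta_pos": [0,0,0.012],"turn": [0,0,0],"gripper": 0.7},{"delta_pos": [0,0,0.012],"turn": [0,0,0],"gripper": 0.7}])

```text
clock: 39.88
position: [0.607, -0.039, 0.099]
orientation: [-0.0, 0.707, 0.708, -0.0]
force: [0.4, -0.3, 0.2]
gripper_width: 0.0239
```

Call:
play_rows(moves=[{"delta_pos": [0,0,0.005],"turn": [0,0,0],"gripper": 0.7},{"delta_pos": [0,0,0.008],"turn": [0,0,0],"gripper": 0.7},{"delta_pos": [0,0,0.008],"turn": [0,0,0],"gripper": 0.7}])

```text
clock: 40.25
position: [0.6073, -0.039, 0.0989]
orientation: [0.0, 0.707, 0.708, 0.0]
force: [-3.3, 0.7, 12.6]
gripper_width: 0.0239
```

Call:
play_rows(moves=[{"delta_pos": [0,0,-0.007],"turn": [0,0,0],"gripper": 0.7},{"delta_pos": [0,0,-0.007],"turn": [0,0,0],"gripper": 0.55},{"delta_pos": [0,0,-0.007],"turn": [0,0,0],"gripper": 0.35},{"delta_pos": [0,0,-0.007],"turn": [0,0,0],"gripper": 0.1},{"delta_pos": [0,0,-0.007],"turn": [0,0,0],"gripper": -0.1},{"delta_pos": [0,0,-0.007],"turn": [0,0,0],"gripper": -0.1},{"delta_pos": [0,0,-0.3],"turn": [0,0,0],"gripper": -0.1},{"delta_pos": [0,0,-0.6],"turn": [0,0,0],"gripper": -0.1},{"delta_pos": [0,0,-1],"turn": [0,0,0],"gripper": -0.1}])

```text
clock: 41.38
position: [0.6064, -0.0389, 0.2186]
orientation: [-0.001, 0.707, 0.708, -0.001]
force: [0.6, 0.3, 0.6]
gripper_width: 0.0469
```

```bash
python3 cyp.py
```

```text
[ 0.6064 -0.0389  0.2186] [0.6 0.3 0.6]
top tile 1417 [array([607.6, 156.9]), array([ 70.4, 180.2]), np.float64(85.2)]
top 208 plate (array([ 0.6041, -0.1765]), np.float64(0.0004))
side 0.03 125 cyl (array([ 0.6073, -0.0351]), np.float64(0.0006))
side 0.06 137 cyl (array([ 0.6072, -0.0351]), np.float64(0.0007))
side foot [array([606. , -33.6]), np.float64(26.1)] z98 0.02807146757752261
side tile 3355 [array([608.5, 103.8]), array([150.6, 152.1]), np.float64(1.3)]
side 1017 plate (array([ 0.6052, -0.1726]), np.float64(0.0004))
wrist 0.03 221 cyl (array([ 0.6064, -0.0377]), np.float64(0.0001))
wrist 0.06 275 cyl (array([ 0.6064, -0.0377]), np.float64(0.0001))
wrist foot [array([606.5, -37.7]), np.float64(26.6)] z98 0.014527860708666329
wrist tile 18094 [array([609.1,  68.4]), array([150.3,  86. ]), np.float64(1.3)]
wrist 9291 plate (array([ 0.605 , -0.1766]), np.float64(0.0001))
```

View pics/wrist12.png

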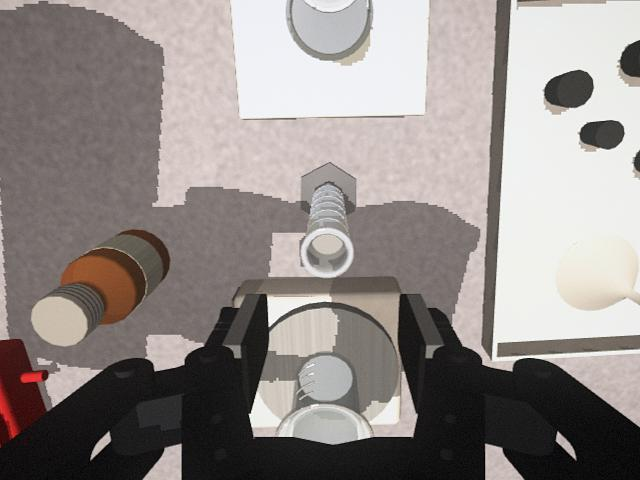

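```bash
cat > bo.py <<'E'
from fit import *
import sys
cx,cy=float(sys.argv[1]),float(sys.argv[2])
s=env.observe(); t=s["position"].copy(); print(t.round(4),s["force"].round(1),s["gripper_width"])
for n in ["top","side","wrist"]:
    c=calibration(n); p,d=snapshot(n); W=cloud(c,d).reshape(-1,3); cv2.imwrite(f"pics/{n}13.png",p)
    P=W[(np.hypot(W[:,0]-cx,W[:,1]-cy)<.035)&(W[:,2]>.01)&(W[:,2]<.07)]
    if len(P)>40: x,e=circ(P,.028); print(n,len(P),"bottle",x,e)
    if n!="top":
      for z in np.arange(.066,.124,.004):
        Q=W[(np.hypot(W[:,0]-cx,W[:,1]-cy)<.035)&(W[:,2]>z)&(W[:,2]<z+.004)]
        if len(Q)>8: print("  z",round(z+.002,3),circ(Q)[0] if 'x' not in dir() else np.median(np.hypot(*(Q[:,:2]-x).T)).round(4),end=";")
    Q=W[(W[:,0]>.70)&(W[:,0]<.8)&(abs(W[:,1]+.04)<.05)&(W[:,2]>.008)]
    if len(Q)>10: print(n,"tray xmin",np.percentile(Q[:,0],[0,1,3]).round(4),np.median(Q[:,2]))
E
python3 bo.py .4373 -.097
```

```text
[ 0.6083 -0.0392  0.2206] [ 0.2 -0.4 -0.4] 0.04662081110568765
top tray xmin [0.7402 0.7403 0.7404] 0.019256302274205606
side 598 bottle [ 0.4372 -0.0948] 0.0007
  z 0.068 0.0277;  z 0.072 0.0266;  z 0.076 0.024;  z 0.08 0.0214;  z 0.084 0.0188;  z 0.088 0.0161;  z 0.092 0.0153;  z 0.096 0.0157;  z 0.1 0.0176;  z 0.104 0.0179;  z 0.108 0.0178;  z 0.112 0.0178;  z 0.116 0.0167;  z 0.12 0.0126;side tray xmin [0.7415 0.742  0.7426] 0.020504687049278436
wrist 2749 bottle [ 0.4365 -0.0974] 0.0003
  z 0.068 0.0277;  z 0.072 0.0273;  z 0.076 0.0253;  z 0.08 0.0225;  z 0.084 0.0196;  z 0.088 0.0168;  z 0.092 0.015;  z 0.096 0.0149;  z 0.1 0.0177;  z 0.104 0.018;  z 0.108 0.0179;  z 0.112 0.0179;  z 0.116 0.0179;  z 0.12 0.0127;  z 0.124 0.0111;wrist tray xmin [0.7416 0.742  0.7422] 0.023987500809738993
```

Call:
play_rows(moves=[{"delta_pos": [-0.1,-0.3,0],"turn": [0,0,0],"gripper": -0.6},{"delta_pos": [-0.2,-0.6,0],"turn": [0,0,0],"gripper": -0.6},{"delta_pos": [-0.3,-1,0],"turn": [0,0,0],"gripper": -0.6}])

```text
clock: 42.05
position: [0.4857, -0.0753, 0.2168]
orientation: [-0.001, 0.707, 0.708, -0.0]
force: [-0.0, -1.6, 0.3]
gripper_width: 0.068
```

Call:
play_rows(moves=[{"delta_pos": [-0.19,-0.42,0],"turn": [0,0,0],"gripper": -0.6},{"delta_pos": [-0.19,-0.42,0.2],"turn": [0,0,0],"gripper": -0.6},{"delta_pos": [-0.19,-0.42,0.4],"turn": [0,0,0],"gripper": -0.6},{"delta_pos": [-0.19,-0.42,0.4],"turn": [0,0,0],"gripper": -0.6},{"delta_pos": [-0.19,-0.42,0.4],"turn": [0,0,0],"gripper": -0.6}])

```text
clock: 42.68
position: [0.4367, -0.098, 0.1702]
orientation: [-0.0, 0.707, 0.708, -0.0]
force: [-0.3, -0.5, 0.2]
gripper_width: 0.0684
```

```bash
python3 bo.py .4373 -.097 | grep -v z
```

```text
[ 0.4367 -0.098   0.1702] [-0.3 -0.5  0.2] 0.06838533473336911
top 98 bottle [ 0.4359 -0.0969] 0.0003
top tray xmin [0.7395 0.7407 0.7413] 0.021012664063316144
side 598 bottle [ 0.4374 -0.0947] 0.0006
wrist 1028 bottle [ 0.4366 -0.0973] 0.0003
```

Call:
play_rows(moves=[{"delta_pos": [0,0,0.3],"turn": [0,0,0],"gripper": -0.6},{"delta_pos": [0,0,0.6],"turn": [0,0,0],"gripper": -0.5},{"delta_pos": [0,0,0.68],"turn": [0,0,0],"gripper": -0.4},{"delta_pos": [0,0,0.68],"turn": [0,0,0],"gripper": -0.1},{"delta_pos": [0,0,0.68],"turn": [0,0,0],"gripper": 0.2},{"delta_pos": [0,0,0.68],"turn": [0,0,0],"gripper": 0.5},{"delta_pos": [0,0,0.68],"turn": [0,0,0],"gripper": 0.5},{"delta_pos": [0,0,0.68],"turn": [0,0,0],"gripper": 0.5}], force=30)

```text
clock: 43.82
position: [0.4373, -0.0982, 0.0895]
orientation: [0.001, 0.707, 0.708, 0.0]
force: [-1.4, -0.3, 9.3]
gripper_width: 0.0353
```

```bash
python3 bo.py .4373 -.097 | grep -v z
```

```text
[ 0.4373 -0.0982  0.0895] [-1.4 -0.3  9.3] 0.03532222472217611
top tray xmin [0.7399 0.7406 0.7412] 0.021751706989496356
side 601 bottle [ 0.4376 -0.0948] 0.0007
wrist 2805 bottle [ 0.4369 -0.0973] 0.0003
```

View pics/wrist13.png

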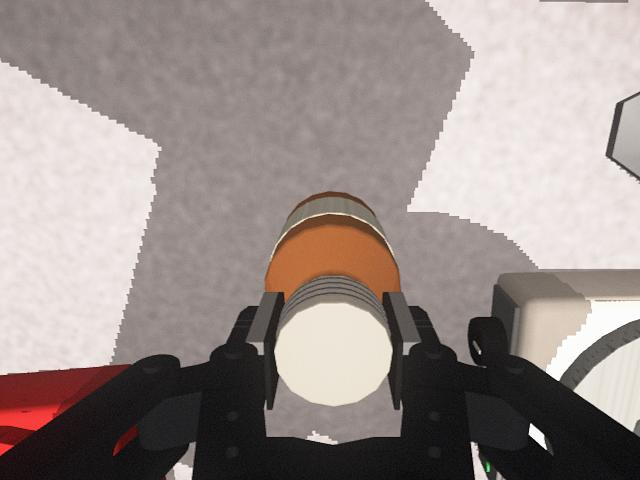

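Call:
play_rows(moves=[{"delta_pos": [0,0,-0.2],"turn": [0,0,0],"gripper": 0.5},{"delta_pos": [0,0,-0.5],"turn": [0,0,0],"gripper": 0.5},{"delta_pos": [0,0,-0.8],"turn": [0,0,0],"gripper": 0.5},{"delta_pos": [0,0,-1],"turn": [0,0,0],"gripper": 0.5},{"delta_pos": [0,0,-1],"turn": [0,0,0],"gripper": 0.5}])

```text
clock: 44.6
position: [0.4376, -0.0983, 0.2104]
orientation: [0.002, 0.707, 0.708, 0.001]
force: [0.5, 0.5, -2.7]
gripper_width: 0.0351
```

Call:
play_rows(moves=[{"delta_pos": [0,0,-0.3],"turn": [0,0,0],"gripper": 0.5},{"delta_pos": [0,0.1,-0.6],"turn": [0,0,0],"gripper": 0.5},{"delta_pos": [0.1,0.4,-0.6],"turn": [0,0,0],"gripper": 0.5},{"delta_pos": [0.2,0.7,-0.6],"turn": [0,0,0],"gripper": 0.5},{"delta_pos": [0.25,0.8,-0.6],"turn": [0,0,0],"gripper": 0.5},{"delta_pos": [0.25,0.8,-0.6],"turn": [0,0,0],"gripper": 0.5}])

```text
clock: 45.35
position: [0.5325, -0.0675, 0.2794]
orientation: [-0.001, 0.706, 0.708, -0.0]
force: [0.4, 0.3, -2.2]
gripper_width: 0.0351
```

Call:
play_rows(moves=[{"delta_pos": [0.05,0.3,0],"turn": [0,0,0],"gripper": 0.5},{"delta_pos": [0.1,0.6,0],"turn": [0,0,0],"gripper": 0.5},{"delta_pos": [0.2,1,0],"turn": [0,0,0],"gripper": 0.5},{"delta_pos": [0.2,1,0],"turn": [0,0,0],"gripper": 0.5}])

```text
clock: 45.85
position: [0.6538, -0.0435, 0.2793]
orientation: [-0.0, 0.706, 0.708, -0.0]
force: [-0.0, 0.2, -2.3]
gripper_width: 0.0351
```

Call:
play_rows(moves=[{"delta_pos": [0.04,0.2,0],"turn": [0,0,0],"gripper": 0.5},{"delta_pos": [0.04,0.31,0],"turn": [0,0,0],"gripper": 0.5},{"delta_pos": [0.04,0.31,0],"turn": [0,0,0],"gripper": 0.5},{"delta_pos": [0.04,0.31,0],"turn": [0,0,0],"gripper": 0.5}])

```text
clock: 46.35
position: [0.6886, -0.0393, 0.2804]
orientation: [-0.0, 0.707, 0.707, -0.0]
force: [0.1, 0.3, -1.9]
gripper_width: 0.035
```

Call:
play_rows(moves=[{"delta_pos": [0.01,0,0.25],"turn": [0,0,0],"gripper": 0.5},{"delta_pos": [0.01,0,0.5],"turn": [0,0,0],"gripper": 0.5},{"delta_pos": [0.01,0,0.75],"turn": [0,0,0],"gripper": 0.5},{"delta_pos": [0.01,0,1],"turn": [0,0,0],"gripper": 0.5},{"delta_pos": [0.01,0,1],"turn": [0,0,0],"gripper": 0.5}])

```text
clock: 46.98
position: [0.6877, -0.0377, 0.1587]
orientation: [-0.002, 0.707, 0.707, -0.001]
force: [-0.4, -0.4, -1.7]
gripper_width: 0.0351
```

Call:
play_rows(moves=[{"delta_pos": [0,0,0.2],"turn": [0,0,0],"gripper": 0.5},{"delta_pos": [0,0,0.4],"turn": [0,0,0],"gripper": 0.5},{"delta_pos": [0,0,0.5],"turn": [0,0,0],"gripper": 0.5},{"delta_pos": [0,0,0.5],"turn": [0,0,0],"gripper": 0.5},{"delta_pos": [0,0,0.5],"turn": [0,0,0],"gripper": 0.5}])

```text
clock: 47.6
position: [0.6905, -0.0378, 0.1019]
orientation: [0.001, 0.707, 0.708, 0.001]
force: [-0.0, -0.4, -1.9]
gripper_width: 0.0351
```

```bash
python3 bo.py .689 -.038 | grep -v "z "; python3 cyp.py
```

```text
[ 0.6905 -0.0378  0.1019] [-0.  -0.4 -1.9] 0.035068990210540454
top tray xmin [0.7    0.7001 0.7004] 0.4858220513422795
side 574 bottle [ 0.6907 -0.0342] 0.0007
wrist 2237 bottle [ 0.6899 -0.0368] 0.0002
[ 0.6903 -0.0377  0.1014] [ 1.  -0.8 -2. ]
side 0.03 130 cyl (array([ 0.607, -0.035]), np.float64(0.0007))
side 0.06 140 cyl (array([ 0.607 , -0.0352]), np.float64(0.0007))
side foot [array([607.3, -34.2]), np.float64(24.6)] z98 0.025698123400773442
side tile 3365 [array([608.3, 103.6]), array([151.2, 151.7]), np.float64(1.3)]
side 1019 plate (array([ 0.6052, -0.173 ]), np.float64(0.0004))
wrist 0.03 1360 cyl (array([ 0.6067, -0.0378]), np.float64(0.0002))
wrist 0.06 2093 cyl (array([ 0.6067, -0.0378]), np.float64(0.0002))
wrist foot [array([606.8, -37.9]), np.float64(27.0)] z98 0.024106142176626284
wrist tile 33078 [array([609.1,  55.7]), array([150.8,  61.2]), np.float64(0.9)]
wrist 867 plate (array([ 0.6226, -0.0939]), np.float64(0.0058))
```

View pics/wrist13.png

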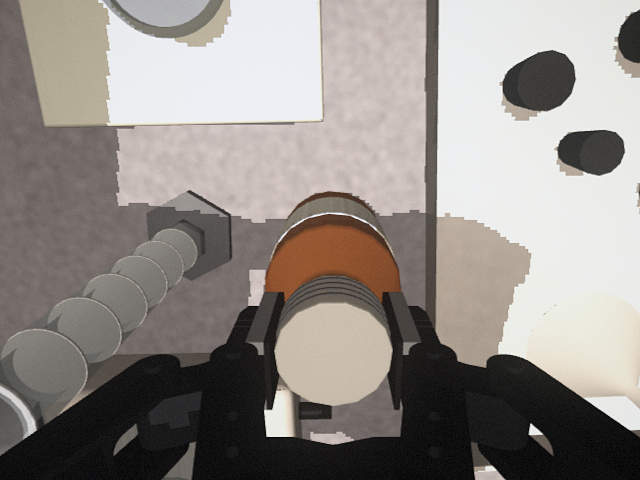

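View pics/side13.png

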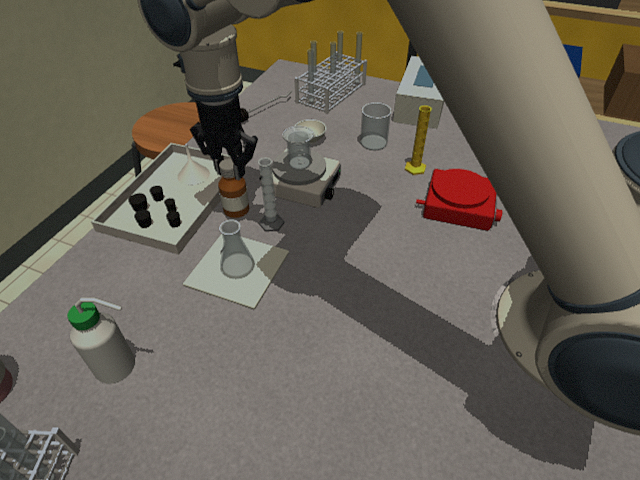

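Call:
play_rows(moves=[{"delta_pos": [0,-0.008,0.04],"turn": [0,0,0],"gripper": 0.5},{"delta_pos": [0,-0.008,0.08],"turn": [0,0,0],"gripper": 0.5},{"delta_pos": [0,-0.008,0.09],"turn": [0,0,0],"gripper": 0.5},{"delta_pos": [0,-0.008,0.09],"turn": [0,0,0],"gripper": 0.5}])

```text
clock: 48.4
position: [0.6887, -0.0377, 0.0897]
orientation: [-0.0, 0.707, 0.708, -0.0]
force: [-2.5, 0.3, 4.2]
gripper_width: 0.0349
```

Call:
play_rows(moves=[{"delta_pos": [0,0,0.003],"turn": [0,0,0],"gripper": 0.5},{"delta_pos": [0,0,0.003],"turn": [0,0,0],"gripper": 0.4},{"delta_pos": [0,0,0],"turn": [0,0,0],"gripper": 0.2},{"delta_pos": [0,0,0],"turn": [0,0,0],"gripper": -0.1},{"delta_pos": [0,0,0],"turn": [0,0,0],"gripper": -0.3},{"delta_pos": [0,0,0],"turn": [0,0,0],"gripper": -0.3},{"delta_pos": [0,0,-0.3],"turn": [0,0,0],"gripper": -0.3},{"delta_pos": [0,0,-0.6],"turn": [0,0,0],"gripper": -0.3},{"delta_pos": [0,0,-1],"turn": [0,0,0],"gripper": -0.3}])

```text
clock: 49.52
position: [0.6883, -0.0376, 0.21]
orientation: [-0.001, 0.707, 0.708, -0.001]
force: [0.4, -0.3, -0.3]
gripper_width: 0.0554
```

Call:
play_rows(moves=[{"delta_pos": [0,0,-0.5],"turn": [0,0,0],"gripper": -0.3},{"delta_pos": [0,0,-1],"turn": [0,0,0],"gripper": -0.3},{"delta_pos": [0,-0.4,-1],"turn": [0,0,0],"gripper": -0.3},{"delta_pos": [0,-1,-1],"turn": [0,0,0],"gripper": -0.3}])

```text
clock: 50.02
position: [0.5779, -0.0379, 0.33]
orientation: [0.001, 0.707, 0.708, 0.001]
force: [0.3, 0.5, -0.2]
gripper_width: 0.0555
```

Call:
play_rows(moves=[{"delta_pos": [0,-0.5,0],"turn": [0,0,0],"gripper": -0.3},{"delta_pos": [0,-1,0],"turn": [0,0,0],"gripper": -0.3},{"delta_pos": [0,-1,0],"turn": [0,0,0],"gripper": -0.3}])

```text
clock: 50.4
position: [0.4545, -0.0376, 0.3299]
orientation: [-0.0, 0.707, 0.707, -0.0]
force: [1.3, -0.1, -0.4]
gripper_width: 0.0555
```

Call:
play_rows(moves=[{"delta_pos": [0.5,-0.5,0],"turn": [0,0,0],"gripper": -0.3},{"delta_pos": [1,-0.6,0],"turn": [0,0,0],"gripper": -0.3},{"delta_pos": [1,-0.6,0],"turn": [0,0,0],"gripper": -0.3}])

```text
clock: 50.78
position: [0.3853, 0.0842, 0.33]
orientation: [0.0, 0.706, 0.708, 0.0]
force: [1.1, -0.4, 0.2]
gripper_width: 0.0552
```

Call:
play_rows(moves=[{"delta_pos": [0.5,0,0],"turn": [0,0,0],"gripper": -0.3},{"delta_pos": [1,0,0],"turn": [0,0,0],"gripper": -0.3},{"delta_pos": [1,0,0],"turn": [0,0,0],"gripper": -0.3}])

```text
clock: 51.15
position: [0.3862, 0.2057, 0.3297]
orientation: [-0.0, 0.705, 0.709, 0.0]
force: [0.8, -0.9, -0.0]
gripper_width: 0.0558
```

Call:
play_rows(moves=[{"delta_pos": [0.5,0,0],"turn": [0,0,0],"gripper": -0.3},{"delta_pos": [1,0,0],"turn": [0,0,0],"gripper": -0.3},{"delta_pos": [1,0,0],"turn": [0,0,0],"gripper": -0.3}])

```text
clock: 51.52
position: [0.3863, 0.3247, 0.3293]
orientation: [-0.0, 0.706, 0.709, 0.0]
force: [-0.1, -1.3, -0.3]
gripper_width: 0.0556
```

```bash
cat > fin.py <<'E'
from fit import *
s=env.observe(); print(s["position"].round(3),s["clock"],s["gripper_width"])
for n in ["top","side"]:
    c=calibration(n); p,d=snapshot(n); W=cloud(c,d).reshape(-1,3); cv2.imwrite(f"pics/{n}F.png",p)
    def hull(cx,cy,r,z0,z1,R0):
        P=W[(np.hypot(W[:,0]-cx,W[:,1]-cy)<r)&(W[:,2]>z0)&(W[:,2]<z1)]
        if len(P)<50: return None
        h=cv2.convexHull((P[:,:2]*1000).astype(np.float32))[:,0]/1000; return circ(h,R0,.001)
    def body(cx,cy,r,z0,z1,R0):
        P=W[(np.hypot(W[:,0]-cx,W[:,1]-cy)<r)&(W[:,2]>z0)&(W[:,2]<z1)]
        return (len(P),circ(P,R0)) if len(P)>20 else None
    print(n,"plate",hull(.605,-.176,.075,.056,.066,.0597))
    print(n,"beaker",body(.605,-.177,.034,.075,.12,.0234),"glass",hull(.605,-.177,.045,.125,.15,.0325))
    P=W[(abs(W[:,0]-.608)<.08)&(abs(W[:,1]-.101)<.08)&(W[:,2]>.005)&(W[:,2]<.011)]
    print(n,"tile",[np.round(v,1) for v in cv2.minAreaRect((P[:,:2]*1000).astype(np.float32))])
    print(n,"flask neck",body(.608,.101,.03,.085,.105,.015))
    print(n,"cyl",body(.607,-.038,.022,.03,.15,.0118),"bottle",body(.689,-.037,.035,.01,.07,.028))
    print(n,"big",body(.503,-.402,.055,.02,.09,.0333))
E
python3 fin.py
```

```text
[0.386 0.325 0.329] 51.525 0.055558508256423986
top plate (array([ 0.6042, -0.1763]), np.float64(0.0003))
top beaker (114, (array([ 0.6027, -0.1768]), np.float64(0.0004))) glass (array([ 0.6035, -0.1765]), np.float64(0.0002))
top tile [array([608.2,  99.7]), array([156.6, 156.2]), np.float64(89.6)]
top flask neck (89, (array([0.6057, 0.1005]), np.float64(0.0004)))
top cyl (280, (array([ 0.6051, -0.0373]), np.float64(0.0006))) bottle (238, (array([ 0.6871, -0.0362]), np.float64(0.0004)))
top big (1017, (array([ 0.5022, -0.4026]), np.float64(0.0005)))
side plate (array([ 0.605 , -0.1731]), np.float64(0.0009))
side beaker None glass None
side tile [array([608.4, 104.1]), array([150.3, 151.9]), np.float64(1.5)]
side flask neck (57, (array([0.6082, 0.1037]), np.float64(0.0005)))
side cyl None bottle (29, (array([0.6819, 0.0198]), np.float64(0.001)))
side big (952, (array([ 0.5038, -0.4002]), np.float64(0.0012)))
```

View pics/topF.png

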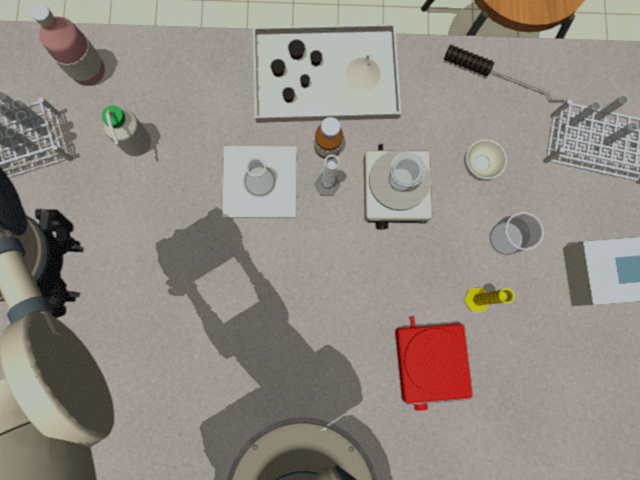

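View pics/sideF.png

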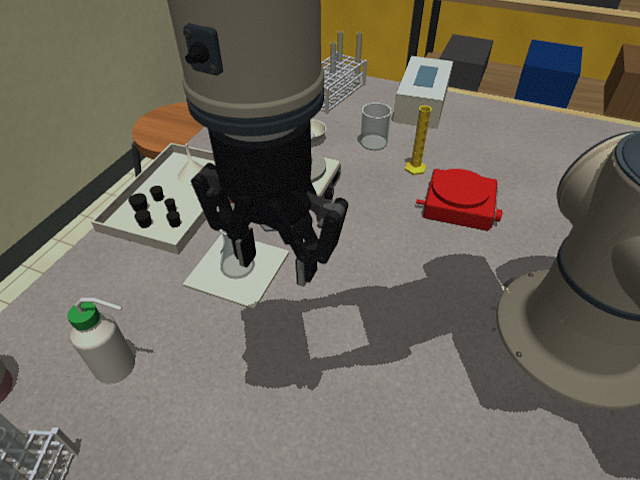

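Run:
```python
from rig import workorder, env
print(workorder.hand_in(), env.observe()["clock"])
```

```text
the job is handed in; nothing more can be done
the job is handed in; nothing more can be done
```

The stirring place is set out as asked and in the order asked, and I handed it in at about 52 s of the 136 s allowed. The hand-in gives no verdict.

What the last top-camera check showed:

| Thing | Target | Measured offset |
|---|---|---|
| Smaller beaker | plate centre | about 1.5 mm |
| Watch glass, hollow up | plate centre | about 0.7 mm (about 0.9 mm from the beaker's centre) |
| Measuring cylinder | midpoint between stirrer and tile | about 0.5 mm |
| Amber bottle | behind the cylinder | 82 mm centre to centre, sideways offset about 1 mm; by the given base sizes a gap of about 3 cm |
| Flask | tile centre | within about 1 mm by the side and wrist cameras |

Nothing fell over. The larger beaker measures the same place as at the start. The wash bottle and basin look unmoved in the last pictures, but I did not measure them again.

Where checks failed or disagreed:
- **Camera disagreement:** The three cameras disagreed by 2 to 4 mm in absolute position, so I judged each placing against its target within the same camera.
- **Blocked view:** In the last side picture the arm hid the beaker, watch glass, cylinder and bottle. Their final values come from the top camera only; the beaker, watch glass and cylinder had been seen by other cameras right after placing, and the bottle only while still held.
- **Poor tile fit:** The last top-camera fit of the tile was off (156 mm instead of 150 mm), so I relied on the side and wrist measurements for it.

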